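# Pack sample tubes into a clamp-ring transport canister

### The arm

A 6-joint arm with a two-finger parallel gripper is mounted at the origin on the work surface. World frame = base frame: x ahead of the robot, y to its left, z up, the work surface at z = 0. Lengths are in mm, angles in rad, forces in N, time in s.
With the tool pointing down it reaches from about 400 to 925 mm from the base axis. Payload 12.5 kg.
Tool frame: the origin (TCP) lies at the very end of the fingers, on their centre line; the grasp point (between the pads) lies 19 mm behind it; z points along the fingers, y is the line along which they close (so a half turn about z gives the same grasp; the last joint's range is limited). The gripper opens to 95 mm and grips with 3 to 60 N. Pads are 20 mm wide; open, the fingers measure 119 mm over their backs; the gripper's body (75 mm by 180 mm) begins 59 mm behind the grasp point.
Start: joints at [1.235, 0.491, 1.559, -0, 1.092, -0.106], TCP at [142.346, 608.592, 214.661] pointing down, gripper open.
Joint ranges: [-3.1, 3.1], [-0.84, 2.19], [0.05, 2.79], [-1.13, 4.28], [0.06, 2.93], [-2.69, 2.69]. Speed limits (rad/s): [2.22, 2.22, 2.79, 3.14, 3.14, 3.14].

### API

Orientations are given as [roll, pitch, yaw] about the fixed x, y, z axes, in that order (R = Rz(yaw) Ry(pitch) Rx(roll)).
In Python, from cell import * gives the robot as it stands.
- The arm moves only by the tool step_arm, never from a script. Its argument "plan" is a list of rows, each an object of numbers: "x", "y", "z": the shift along the tool's x, y, z in units of 25 mm (1.0 is 25 mm); "rx", "ry", "rz": the turn, a rotation vector about the tool's x, y, z in units of 0.1 rad (1.0 is 0.1 rad). In form: [{"x": .., "y": .., "z": .., "rx": .., "ry": .., "rz": ..}, ...]. A call has exactly 10 rows; each row shifts and turns the commanded pose from where the row before left it, along the tool's axes as they then stand; what a row does not reach is not made up. A row lasts 1/12 s, in which the tool goes at most 41.7 mm and 7.16 degrees, less where a joint would pass 70% of its speed; a pose out of reach is approached as far as the arm can. A call with a number of a shift or a turn outside -1 to 1 is refused whole. A call with a gripper value outside its range is refused whole. "jaw" is the closure, from -1 (fully open) to 1 (shut), so that 0 is half open, set as the call begins (left out, the last holds). The fingers move at their own pace and stop on an object; the grip force is fixed at half the most. Time passes only in rows, so rows that do not move let the fingers close, or fill a call up. It gives the time, the measured TCP pose, the force, the opening and the grip force at its end, in the units of the state.
- state(): the state, without advancing time (a new reading comes with each control period).
- read_camera(name): name is "side" or "top" or "wrist"; returns a dict with "image" (400x640x3 uint8, red, green, blue), "depth" (400x640 float32, mm along the optical axis (not along the pixel's ray), 0 where there is no reading), "vfov" (degrees; the focal length in pixels is half the picture's height over the tangent of half this angle, whatever the lens; pixels are square), "cx", "cy" (the principal point, pixels), "k1" (the pictures are not rectified: a ray, as slopes to the right and down, at radius r is drawn at 1 + k1 r^2 times it, then the intrinsics apply), "R" (3x3) and "t" (3): a world point X has camera coordinates R X + t. Camera axes: x right, y down, z forward; pixel columns grow to the right and rows downward; lengths in mm; the calibration is good to about 2 mm. A picture is of the moment at which its call begins.
- job_done(): hands the job in; it is judged then, once.
The state is a dict: "t": time; "joints": joint angles; "qvel": joint speeds; "tau": joint torques, N m; "eef_pos": TCP position; "tcp_rot": TCP orientation; "ft_force": force on the tool from outside, world axes, zero at the start; "moment": the same for the moment, N m; "opening": opening from 0.0 (shut) to 1.0 (fully open); "grip_force": force on a finger pad.
Only numpy, scipy, OpenCV 4.12 (cv2) and the standard library are available. Lean on these libraries where they do the work, as an engineer would, in place of code of your own. Each camera call takes 0.05 s, during which the arm holds its last target. There are 200 camera calls.

### The job

Pack the canister for the courier: pull every sample tube sideways out of its spring clip and stand it in a free cup of the canister, one to a cup and right down, and slide the flat temperature logger from its dock down into the slot in the canister. Then set the lid squarely on the flange, swing both halves of the clamp ring around the two flanges and close the latch lever fully so that its hook holds the ring shut. Keep the tubes upright, and leave the other bench things where they are.

Things in the scene. Friction and masses are not known exactly. Their poses are not given: they have to be found in the camera images.
- canister: Aluminium canister, 132 mm across, fixed in a grey plate 170 mm square. Origin under its centre on the bench, z up; the clamp ring opens at -x and is hinged at +x. Flange 150 mm across, top face at z 80 mm; a black register lip on it (117 mm across, 4 mm high) locates the lid with 2 mm of play. Inside: three white cups in a row along y, and on their -x side a white slot.
- cup1 (a point): Centre of the floor of cup 1 (canister frame x 16 mm, y -38 mm, z 20 mm). The cup is round and upright, bore 31 mm, 48 mm deep, with a flared mouth 36 mm wide; the cups are 38 mm apart. Fingers best close along the canister's x here.
- cup2 (a point): Centre of the floor of cup 2 (canister frame x 16 mm, y 0 mm, z 20 mm). The cup is round and upright, bore 31 mm, 48 mm deep, with a flared mouth 36 mm wide; the cups are 38 mm apart. Fingers best close along the canister's x here.
- cup3 (a point): Centre of the floor of cup 3 (canister frame x 16 mm, y 38 mm, z 20 mm). The cup is round and upright, bore 31 mm, 48 mm deep, with a flared mouth 36 mm wide; the cups are 38 mm apart. Fingers best close along the canister's x here.
- slot (a point): Centre of the floor of the logger slot (canister frame x -32 mm, y 0, z 20 mm): 12 mm wide along the canister's x, 66 mm long along its y, 42 mm deep, and 49 mm with its flared mouth.
- tube1: Self-standing sample tube, 110 mm long, upright in one of the spring clips, or absent. Origin at the centre of its underside, z up along the tube. Round in plan: blue cap 28 mm across (z 84 to 110 mm), body 22 mm, foot skirt 28 mm (z 0 to 18 mm). About 60 g. The skirt is too wide to pass up through the clip.
- tube2: Self-standing sample tube, 110 mm long, upright in one of the spring clips, or absent. Origin at the centre of its underside, z up along the tube. Round in plan: blue cap 28 mm across (z 84 to 110 mm), body 22 mm, foot skirt 28 mm (z 0 to 18 mm). About 60 g. The skirt is too wide to pass up through the clip.
- tube3: Self-standing sample tube, 110 mm long, upright in one of the spring clips, or absent. Origin at the centre of its underside, z up along the tube. Round in plan: blue cap 28 mm across (z 84 to 110 mm), body 22 mm, foot skirt 28 mm (z 0 to 18 mm). About 60 g. The skirt is too wide to pass up through the clip.
- tube4: Self-standing sample tube, 110 mm long, upright in one of the spring clips, or absent. Origin at the centre of its underside, z up along the tube. Round in plan: blue cap 28 mm across (z 84 to 110 mm), body 22 mm, foot skirt 28 mm (z 0 to 18 mm). About 60 g. The skirt is too wide to pass up through the clip.
- clip_rail: White tube rail, fixed: the tubes stand on its 8 mm thick base, 25 mm in front (-x) of its 68 mm tall upright. Origin on the bench; four clips at x 0, y -72, -24, 24, 72 mm. Each is a C-shaped spring clip around the tube's body 54 to 68 mm above the bench, open to -x: pulled along the rail's -x a tube resists with about 8 N, snaps out after some 8 mm and is clear after 30 mm.
- logger: White flat temperature logger, 8 mm thick (x), 60 mm wide (y), 100 mm tall (z), 70 g, standing on edge in a grey fixed dock (50 x 100 mm, 40 mm tall, slot 30 mm deep; the logger's foot is 10 mm above the bench; lift it straight up). Origin at the centre of its underside. Either face may look to the front.
- lid: Aluminium lid, standing on the bench on its flange (150 mm across, 8 mm thick). Hollow dome 132 mm across (inside 124 mm wide, 64 mm high); round black knob on top, 36 mm across, z 68 to 104 mm. Origin at the centre of its underside, z up. 300 g. Its yaw does not matter. Seated, its origin is 80 mm above the canister's.
- ring_l (a joint): Angle of the left (+y) half of the clamp ring about the common vertical hinge axis of both halves (canister frame x 94 mm, y 0), rad: 0 closed around the flanges, up to 1.1 open (swung out to +y of the canister). Stays where it is left; needs about 1 N at its knob.
- ring_r (a joint): Angle of the right (-y) half of the clamp ring, rad: 0 closed, up to 1.1 open (swung out to -y of the canister). The halves are steel channels with top at 94.5 mm above the bench; their upper lips pass 2.5 mm above the seated lid's flange.
- ring_l_knob (a point): Top centre of the upright black knob on the left half: 14 mm across, standing 40 mm above the ring, its top 135 mm above the bench, 160 mm from the hinge axis. Grasp it or push it along its arc.
- ring_r_knob (a point): Top centre of the same knob on the right half.
- latch (a joint): Angle of the latch lever, rad: 0 latched (it lies across the ring's two ends, claw behind the left half's pin), up to 1.3 open (pointing outwards). Vertical pivot on the right half's end. Stays where it is left. It can close only when both ring halves are closed; its tapered claw draws in a gap of some 3 mm.
- latch_pivot (a point): A point on the lever's vertical pivot axis. From above, the lever turns counter-clockwise to open and clockwise to close.
- latch_knob (a point): Top centre of the upright black knob near the lever's free end: 14 mm across, 40 mm tall above the lever, its top 135 mm above the bench, 76 mm from the pivot axis.
- media_bottle: Bystander: amber glass screw-cap bottle, 72 mm across, 150 mm tall. To be left where it stands.
- saline_jar: Bystander: small clear glass jar with white cap, 56 mm across, 75 mm tall. To be left where it stands.
- tip_box: Bystander: blue pipette-tip box, 87 x 122 mm, 74 mm tall. To be left where it stands.
- pipette: Bystander: hand pipette lying flat, 230 mm long, up to 28 mm thick. To be left where it stands.
- buffer_bottle: Bystander: clear glass bottle with orange cap, 68 mm across, 130 mm tall. To be left where it stands.
Mind the look-alikes: they are no part of the job. What is shaped like the tube3 but black or orange is not meant.

How it is judged:
By the outcome, as a careful person would: the job done as asked, in the order asked, and still so for the second after the job is handed in, with the robot touching nothing.
Of tube1, tube2, tube3, tube4 only 2 to 3 are there at a start; the rules pass over those that are not, and their reading is None.
At some moment in a run one of lid may be knocked a few centimetres aside while the robot is not near it.
It also fails if it takes over 208 s, if anything falls off the work surface, if the arm or the gripper's body presses on something with over 40 N, if the wrist force passes 120 N, or if a joint passes its speed limit or range.

## Working session

There is one attempt and no reset: what is moved stays moved. The work goes in short steps, Python scripts to look and compute and a tool call to move; the robot and the scene stay as the last step left them, time stands still between calls to the robot, and variables do not carry over. Pictures are saved under pics/ and viewed, at most 14 in all, crops included, and the job is handed in when it is done.

Besides the shell and the picture viewer there is one more tool, called after "Request:" as name([rows], argument=value, ...), one row to a line, values as JSON. step_arm: Moves the arm, as the interface text tells. Shifts and turns lie within -1 to 1; 1 stands for 25 mm of shift or 0.1 rad of turn. Its arguments: {"type":"object","properties":{"plan":{"type":"array","items":{"type":"object","properties":{"x":{"type":"number"},"y":{"type":"number"},"z":{"type":"number"},"rx":{"type":"number"},"ry":{"type":"number"},"rz":{"type":"number"}}}},"jaw":{"type":"number"}},"required":["plan"]}

```bash
ls; mkdir -p pics
cat > h.py <<'E'
from cell import *
import numpy as np, cv2
def save(name,fn):
    c=read_camera(name); cv2.imwrite('pics/'+fn+'.png',c['image'][:,:,::-1]); np.savez('pics/'+fn+'.npz',**c); return c
def load(fn): return dict(np.load('pics/'+fn+'.npz'))
def intr(c):
    f=200/np.tan(np.radians(float(c['vfov']))/2); return f,float(c['cx']),float(c['cy']),float(c['k1'])
def rays(c,u,v):
    f,cx,cy,k=intr(c); x=(np.asarray(u,float)-cx)/f; y=(np.asarray(v,float)-cy)/f; a,b=x,y
    for _ in range(20):
        s=1+k*(a*a+b*b); a,b=x/s,y/s
    return np.stack([a,b,np.ones_like(a)],-1)
def world(c,u,v,d=None):
    u=np.asarray(u);v=np.asarray(v)
    if d is None: d=c['depth'][v.astype(int),u.astype(int)]
    return (rays(c,u,v)*np.asarray(d)[...,None]-c['t'])@c['R']
def cloud(c):
    v,u=np.mgrid[0:400,0:640]; return world(c,u,v)
def onplane(c,u,v,z):
    r=rays(c,u,v)@c['R']; o=-c['R'].T@c['t']; return o+r*((z-o[2])/r[...,2])[...,None]
def proj(c,X):
    p=np.asarray(X)@c['R'].T+c['t']; f,cx,cy,k=intr(c); a=p[...,0]/p[...,2];b=p[...,1]/p[...,2]; s=1+k*(a*a+b*b)
    return np.stack([a*s*f+cx,b*s*f+cy],-1)
E
python3 - <<'E'
from h import *
for n in ['top','side','wrist']:
    c=save(n,n+'0'); print(n,c['vfov'],c['k1'],-c['R'].T@c['t'],c['R'][2])
s=state();print(s)
E
```

```text
pics
top 50.73991058066409 -0.07121259224359171 [ 426.2626036     5.833007   1478.82631298] [ 0.07633811  0.00268291 -0.99707838]
side 57.11867603389889 -0.05274561884358394 [  87.50582242 -674.3248853   791.523077  ] [ 0.42803977  0.62878956 -0.64915764]
wrist 69.1619220651047 -0.030305888176395374 [ 67.08449614 626.14646457 384.53936469] [ 0.2680123  -0.06316423 -0.96134265]
{'t': 0.15, 'joints': array([ 1.23540154e+00,  4.91438885e-01,  1.55929435e+00, -8.75729406e-06,
        1.09167253e+00, -1.05625709e-01]), 'qvel': array([ 0.00157364, -0.0003957 , -0.0001734 ,  0.0025118 ,  0.00026609,
        0.0010645 ]), 'tau': array([ 1.40057793e-03, -6.12899923e+01, -2.58277094e+01,  6.92752074e-02,
        4.73443384e-02, -5.06146318e-05]), 'eef_pos': array([142.28744693, 608.42175013, 214.19013192]), 'tcp_rot': array([-3.14078326e+00, -7.80009073e-05,  2.91182759e+00]), 'ft_force': array([ 0.37796108, -1.25273617, -0.03291822]), 'moment': array([ 0.02247257, -0.04606345,  0.02610287]), 'grip_force': 0.0, 'opening': 1.0019444039190666}
```

View pics/top0.png

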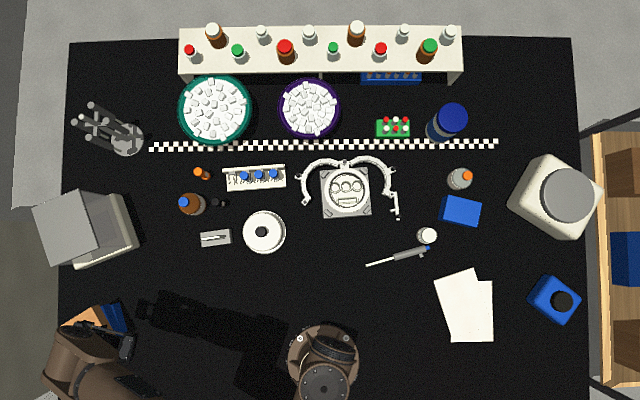

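View pics/side0.png

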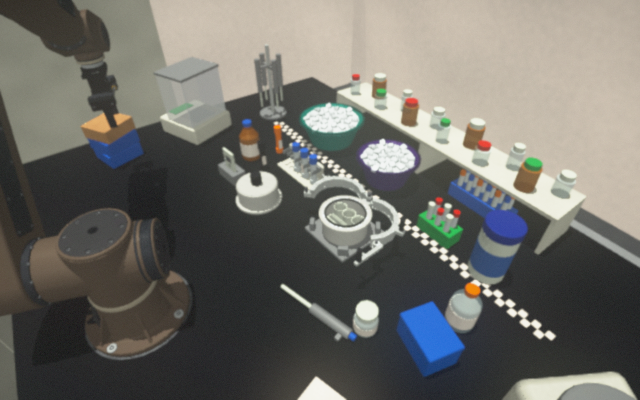

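The top view shows the tube candidates: blue caps in the rail at (243,174), (258,174) and (273,174). The orange one at (202,174) and the black one near (215,203) are look-alikes, so I choose the three blue ones. The logger is at (215,238), the lid at (264,232), the canister at (346,190), and the latch at (398,208).

Run:
```python
from h import *
c=load('top0')
im=c['image'][150:260,170:420][:,:,::-1]
cv2.imwrite('pics/crop1.png',cv2.resize(im,None,fx=3.2,fy=3.2,interpolation=cv2.INTER_CUBIC))
P=cloud(c); v,u=np.mgrid[0:400,0:640]
def comp(mask,box):
    m=np.zeros((400,640),bool); m[box[1]:box[3],box[0]:box[2]]=1; return m&mask
hsv=cv2.cvtColor(c['image'],cv2.COLOR_RGB2HSV)
blue=(hsv[...,0]>100)&(hsv[...,0]<130)&(hsv[...,1]>120)&(hsv[...,2]>60)
for b in [(235,165,251,182),(251,165,266,182),(266,165,281,182)]:
    m=comp(blue,b)&(P[...,2]>112); print('tube',m.sum(),P[m].mean(0).round(1),np.median(P[m][:,2]))
m=comp((P[...,2]>60)&(P[...,2]<95),(238,205,292,258)); print('lid dome',m.sum(),cv2.minEnclosingCircle(P[m][:,:2].astype(np.float32)),P[m][:,2].mean())
m=comp((P[...,2]>97)&(P[...,2]<112),(238,205,292,258)); print('lid knob',m.sum(),cv2.minEnclosingCircle(P[m][:,:2].astype(np.float32)),P[m].mean(0))
m=comp((P[...,2]>30)&(P[...,2]<50),(192,222,240,255)); print('dock',m.sum(),cv2.minAreaRect(P[m][:,:2].astype(np.float32)))
m=comp((P[...,2]>90)&(P[...,2]<125),(192,222,240,255)); print('logger',m.sum(),cv2.minAreaRect(P[m][:,:2].astype(np.float32)),P[m].mean(0))
m=comp((P[...,2]>72)&(P[...,2]<86),(318,165,372,215)); print('flange',m.sum(),cv2.minEnclosingCircle(P[m][:,:2].astype(np.float32)),P[m].mean(0))
m=comp((P[...,2]>55)&(P[...,2]<80),(220,160,290,195)); print('rail',m.sum(),cv2.minAreaRect(P[m][:,:2].astype(np.float32)))
```

```text
tube 49 [630.7 253.5 117.3] 117.35910718031747
tube 54 [633.9 206.  117. ] 117.18654553343472
tube 53 [637.4 158.3 116.8] 116.00058915917914
lid dome 1104 ((447.0150451660156, 200.55442810058594), 66.0655746459961) 67.07210995623646
lid knob 94 ((446.92132568359375, 200.27334594726562), 17.69417953491211) [446.98306558 200.09857664 103.12135181]
dock 354 ((427.6016845703125, 363.996826171875), (50.540924072265625, 99.39608764648438), 7.707233428955078)
logger 44 ((427.39434814453125, 363.03692626953125), (7.71510124206543, 55.97145462036133), 7.574975490570068) [427.26539968 362.18159865 107.71111121]
flange 619 ((590.5964965820312, -82.19902801513672), 83.0206527709961) [587.04063669 -84.83931891  79.30567103]
rail 397 ((643.513916015625, 231.12680053710938), (54.208866119384766, 209.1682586669922), 3.5493974685668945)
```

View pics/crop1.png

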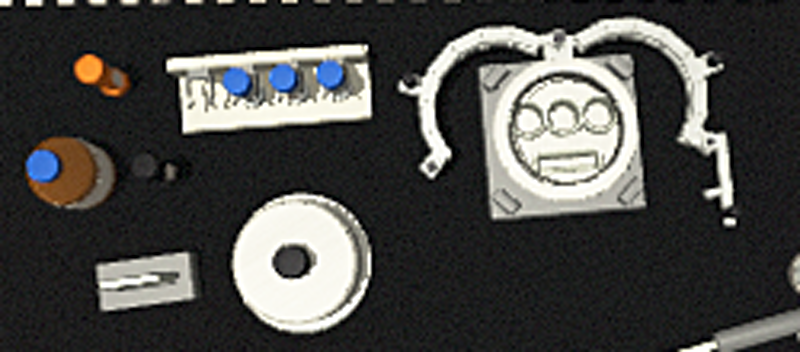

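Run:
```python
from h import *
c=load('top0'); P=cloud(c)
def comp(mask,box):
    m=np.zeros((400,640),bool); m[box[1]:box[3],box[0]:box[2]]=1; return m&mask
Z=P[...,2]
m=comp((Z>4)&(Z<25),(310,160,380,225)); print(np.histogram(Z[comp(Z>-20,(310,160,380,225))],bins=range(-10,140,5)))
q=P[m][:,:2].astype(np.float32);print('plate',cv2.minAreaRect(q))
m=comp((Z>102)&(Z<142),(290,145,420,225)).astype(np.uint8)
n,l,st,ce=cv2.connectedComponentsWithStats(m)
for i in range(1,n): print('knob',st[i],P[l==i].mean(0).round(1),Z[l==i].max())
m=comp((Z>86)&(Z<100),(290,145,420,225)).astype(np.uint8)
n,l,st,ce=cv2.connectedComponentsWithStats(m)
for i in range(1,n):
  if st[i][4]>4: print('ring',st[i],P[l==i].mean(0).round(1))
m=comp((Z>72)&(Z<86),(318,165,372,215))
q=P[m][:,:2]; q=q[np.hypot(*(q-[587,-85]).T)<79]; print('flange',cv2.minEnclosingCircle(q.astype(np.float32)))
im=c['image'][145:225,285:415][:,:,::-1]
cv2.imwrite('pics/crop2.png',cv2.resize(im,None,fx=6,fy=6,interpolation=cv2.INTER_CUBIC))
```

```text
(array([200, 943, 684, 269, 374, 374, 246,  42,  33, 100,  58,  15,  16,
        28,  97, 156, 118, 292, 250,  61, 103,  62,   7,   4,   0,   0,
         0,   0,   0]), array([-10,  -5,   0,   5,  10,  15,  20,  25,  30,  35,  40,  45,  50,
        55,  60,  65,  70,  75,  80,  85,  90,  95, 100, 105, 110, 115,
       120, 125, 130, 135]))
plate ((580.1685180664062, -82.89215850830078), (243.61012268066406, 218.99285888671875), 89.45732116699219)
knob [343 160   4   3   5] [675.6 -78.2 106.3] 109.14994112073965
knob [374 160   1   1   1] [ 678.  -175.6  103.1] 103.14473678834818
knob [378 162   1   1   1] [ 671.2 -188.7  103.2] 103.22129765451344
knob [391 165   6   6  24] [ 649.2 -235.7  126.3] 136.24754525518557
knob [296 172   4   5  19] [629.3  76.2 129.5] 138.0347592362026
knob [397 214   6   4  22] [ 492.5 -249.9  128.8] 135.5878942034729
ring [349 155  47  40 309] [ 650.8 -186.6   93.7]
ring [295 158  52  42 337] [640.8  20.8  93.5]
ring [389 191  11  26 115] [ 540.  -242.7   92.8]
ring [303 200   3   4   9] [542.8  56.4  94.2]
ring [397 218   3   2   6] [ 484.4 -252.4   92.3]
flange ((586.972900390625, -84.36392211914062), 78.8382568359375)
```

View pics/crop2.png

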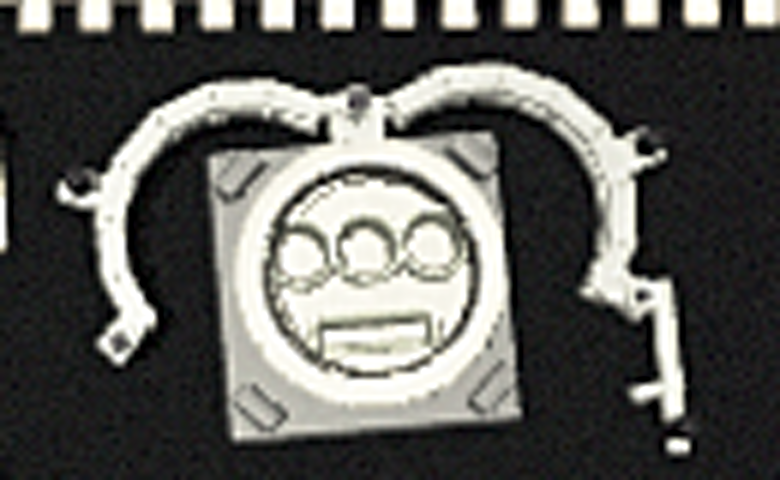

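Request:
step_arm([
  {"rz": 1, "z": -0.4},
  {"rz": 1, "z": -0.4},
  {"rz": 1, "z": -0.4},
  {"rz": 1, "z": -0.4},
  {"rz": 1, "z": -0.4},
  {"rz": 1, "z": -0.4},
  {"rz": 1, "z": -0.4},
  {"rz": 1, "z": -0.4},
  {"rz": 1, "z": -0.4},
  {"rz": 1, "z": -0.4},
], jaw=-1)

```text
schema error: expected keys x, y, z, rx, ry, rz
```

Request:
step_arm([
  {"rz": 0.9},
  {"rz": 0.9},
  {"rz": 0.9},
  {"x": -0.86, "y": 0.5},
  {"x": -0.86, "y": 0.5},
  {"x": -0.86, "y": 0.5},
  {"x": -0.86, "y": 0.5},
  {"x": -0.86, "y": 0.5},
  {"x": -0.86, "y": 0.5},
  {"x": -0.86, "y": 0.5},
])

```text
schema error: expected keys x, y, z, rx, ry, rz
```

Request:
step_arm([
  {"x": -0.86, "y": 0.5},
  {"x": -0.86, "y": 0.5},
  {"x": -0.86, "y": 0.5},
  {"x": -0.86, "y": 0.5},
  {"x": -0.86, "y": 0.5},
  {"x": -0.86, "y": 0.5},
  {"x": -0.86, "y": 0.5},
  {"x": -0.86, "y": 0.5},
  {"x": -0.86, "y": 0.5},
  {"x": -0.86, "y": 0.5},
])

```text
schema error: expected keys x, y, z, rx, ry, rz
```

Request:
step_arm([
  {"x": -0.86, "y": 0.5},
  {"x": -0.86, "y": 0.5},
  {"x": -0.86, "y": 0.5},
  {"x": -0.86, "y": 0.5},
  {"x": -0.86, "y": 0.5},
  {"x": -0.86, "y": 0.5},
  {"x": -0.86, "y": 0.5},
  {"x": -0.86, "y": 0.5},
  {"x": -0.86, "y": 0.5},
  {"x": -0.86, "y": 0.5},
])

```text
schema error: expected keys x, y, z, rx, ry, rz
```

Request:
step_arm([
  {"x": -0.86, "y": 0.5},
  {"x": -0.86, "y": 0.5},
  {"x": -0.86, "y": 0.5},
  {"x": -0.86, "y": 0.5},
  {"x": -0.86, "y": 0.5},
  {"x": 0},
  {"x": 0},
  {"x": 0},
  {"x": 0},
  {"x": 0},
])

```text
schema error: expected keys x, y, z, rx, ry, rz
```

Request:
step_arm([
  {"x": 0, "y": 0, "z": -0.4, "rx": 0, "ry": 0, "rz": 1},
  {"x": 0, "y": 0, "z": -0.4, "rx": 0, "ry": 0, "rz": 1},
  {"x": 0, "y": 0, "z": -0.4, "rx": 0, "ry": 0, "rz": 1},
  {"x": 0, "y": 0, "z": -0.4, "rx": 0, "ry": 0, "rz": 1},
  {"x": 0, "y": 0, "z": -0.4, "rx": 0, "ry": 0, "rz": 1},
  {"x": 0, "y": 0, "z": -0.4, "rx": 0, "ry": 0, "rz": 1},
  {"x": 0, "y": 0, "z": -0.4, "rx": 0, "ry": 0, "rz": 1},
  {"x": 0, "y": 0, "z": -0.4, "rx": 0, "ry": 0, "rz": 1},
  {"x": 0, "y": 0, "z": -0.4, "rx": 0, "ry": 0, "rz": 1},
  {"x": 0, "y": 0, "z": -0.4, "rx": 0, "ry": 0, "rz": 1},
], jaw=-1)

```text
t: 0.98
eef_pos: [142.3, 608.5, 314.9]
tcp_rot: [-3.141, 0.0, 1.907]
ft_force: [0.3, -0.2, 0.5]
opening: 0.996
grip_force: 0.0
```

Request:
step_arm([
  {"x": 0, "y": 0, "z": 0, "rx": 0, "ry": 0, "rz": 0.9},
  {"x": 0, "y": 0, "z": 0, "rx": 0, "ry": 0, "rz": 0.9},
  {"x": 0, "y": 0, "z": 0, "rx": 0, "ry": 0, "rz": 0.9},
  {"x": -0.86, "y": 0.5, "z": 0, "rx": 0, "ry": 0, "rz": 0},
  {"x": -0.86, "y": 0.5, "z": 0, "rx": 0, "ry": 0, "rz": 0},
  {"x": -0.86, "y": 0.5, "z": 0, "rx": 0, "ry": 0, "rz": 0},
  {"x": -0.86, "y": 0.5, "z": 0, "rx": 0, "ry": 0, "rz": 0},
  {"x": -0.86, "y": 0.5, "z": 0, "rx": 0, "ry": 0, "rz": 0},
  {"x": -0.86, "y": 0.5, "z": 0, "rx": 0, "ry": 0, "rz": 0},
  {"x": -0.86, "y": 0.5, "z": 0, "rx": 0, "ry": 0, "rz": 0},
])

```text
t: 1.82
eef_pos: [240.7, 463.5, 314.5]
tcp_rot: [-3.141, 0.0, 1.642]
ft_force: [0.5, -0.5, 0.1]
opening: 0.998
grip_force: 0.0
```

Request:
step_arm([
  {"x": -0.86, "y": 0.5, "z": 0, "rx": 0, "ry": 0, "rz": 0},
  {"x": -0.86, "y": 0.5, "z": 0, "rx": 0, "ry": 0, "rz": 0},
  {"x": -0.86, "y": 0.5, "z": 0, "rx": 0, "ry": 0, "rz": 0},
  {"x": -0.86, "y": 0.5, "z": 0, "rx": 0, "ry": 0, "rz": 0},
  {"x": -0.86, "y": 0.5, "z": 0, "rx": 0, "ry": 0, "rz": 0},
  {"x": -0.86, "y": 0.5, "z": 0, "rx": 0, "ry": 0, "rz": 0},
  {"x": -0.86, "y": 0.5, "z": 0, "rx": 0, "ry": 0, "rz": 0},
  {"x": -0.86, "y": 0.5, "z": 0, "rx": 0, "ry": 0, "rz": 0},
  {"x": -0.86, "y": 0.5, "z": 0, "rx": 0, "ry": 0, "rz": 0},
  {"x": -0.86, "y": 0.5, "z": 0, "rx": 0, "ry": 0, "rz": 0},
])

```text
t: 2.65
eef_pos: [380.6, 257.9, 314.6]
tcp_rot: [-3.141, -0.0, 1.642]
ft_force: [0.6, 0.8, -0.3]
opening: 0.997
grip_force: 0.0
```

Request:
step_arm([
  {"x": -0.86, "y": 0.5, "z": 0, "rx": 0, "ry": 0, "rz": 0},
  {"x": -0.86, "y": 0.5, "z": 0, "rx": 0, "ry": 0, "rz": 0},
  {"x": -0.86, "y": 0.5, "z": 0, "rx": 0, "ry": 0, "rz": 0},
  {"x": -0.86, "y": 0.5, "z": 0, "rx": 0, "ry": 0, "rz": 0},
  {"x": -0.86, "y": 0.5, "z": 0, "rx": 0, "ry": 0, "rz": 0},
  {"x": -0.86, "y": 0.5, "z": 0, "rx": 0, "ry": 0, "rz": 0},
  {"x": -0.86, "y": 0.5, "z": 0, "rx": 0, "ry": 0, "rz": 0},
  {"x": -0.86, "y": 0.5, "z": 0, "rx": 0, "ry": 0, "rz": 0},
  {"x": -0.86, "y": 0.5, "z": 0, "rx": 0, "ry": 0, "rz": 0},
  {"x": -0.86, "y": 0.5, "z": 0, "rx": 0, "ry": 0, "rz": 0},
])

```text
t: 3.48
eef_pos: [520.6, 52.3, 314.5]
tcp_rot: [-3.141, -0.0, 1.642]
ft_force: [0.1, 0.2, 0.6]
opening: 1.0
grip_force: 0.0
```

Request:
step_arm([
  {"x": -0.86, "y": 0.5, "z": 0, "rx": 0, "ry": 0, "rz": 0},
  {"x": -0.86, "y": 0.5, "z": 0, "rx": 0, "ry": 0, "rz": 0},
  {"x": -0.86, "y": 0.5, "z": 0, "rx": 0, "ry": 0, "rz": 0},
  {"x": -0.86, "y": 0.5, "z": 0, "rx": 0, "ry": 0, "rz": 0},
  {"x": -0.86, "y": 0.5, "z": 0, "rx": 0, "ry": 0, "rz": 0},
  {"x": 0, "y": 0, "z": 0, "rx": 0, "ry": 0, "rz": 0},
  {"x": 0, "y": 0, "z": 0, "rx": 0, "ry": 0, "rz": 0},
  {"x": 0, "y": 0, "z": 0, "rx": 0, "ry": 0, "rz": 0},
  {"x": 0, "y": 0, "z": 0, "rx": 0, "ry": 0, "rz": 0},
  {"x": 0, "y": 0, "z": 0, "rx": 0, "ry": 0, "rz": 0},
])

```text
t: 4.32
eef_pos: [589.8, -48.5, 314.9]
tcp_rot: [3.141, -0.0, 1.643]
ft_force: [0.3, -0.1, -0.3]
opening: 1.004
grip_force: 0.0
```

```bash
cat >> h.py <<'E'
def to(x,y,z,yaw=None):
    s=state(); p=s['eef_pos']; w=s['tcp_rot'][2]; yw=w if yaw is None else yaw
    d=np.array([x,y,z])-p
    f=lambda a:(np.array([d[0]*np.cos(a)+d[1]*np.sin(a), d[0]*np.sin(a)-d[1]*np.cos(a), -d[2]])/25).round(2)
    print('t',round(s['t'],1),'at',p.round(1),'rot',s['tcp_rot'].round(3),'j',s['joints'].round(2),'shift(final yaw)',f(yw),'shift(now)',f(w),'rz',round((w-yw)/0.1,2),'dist',round(np.linalg.norm(d)/25,1))
E
python3 - <<'E'
from h import *
to(590,-50,300,1.64)
c=save('wrist','w1')
P=cloud(c);Z=P[...,2]
m=(Z>120)&(Z<140);n,l,st,ce=cv2.connectedComponentsWithStats(m.astype(np.uint8))
for i in range(1,n):
  if st[i][4]>20: print('knob',st[i],P[l==i].mean(0).round(1))
E
```

```text
t 4.3 at [589.8 -48.5 314.9] rot [ 3.141 -0.     1.643] j [-0.19  0.36  1.5   0.    1.28 -0.27] shift(final yaw) [-0.06  0.01  0.6 ] shift(now) [-0.06  0.01  0.6 ] rz 0.03 dist 0.6
knob [356  68  13  15 150] [628.3  76.7 133.6]
knob [ 583   93   57  189 5540] [990.3 -66.7 134.7]
knob [346 303  11  14 121] [ 647.7 -233.3  131.4]
knob [238 304  11  14 108] [ 492.5 -247.   131.8]
```

View pics/w1.png

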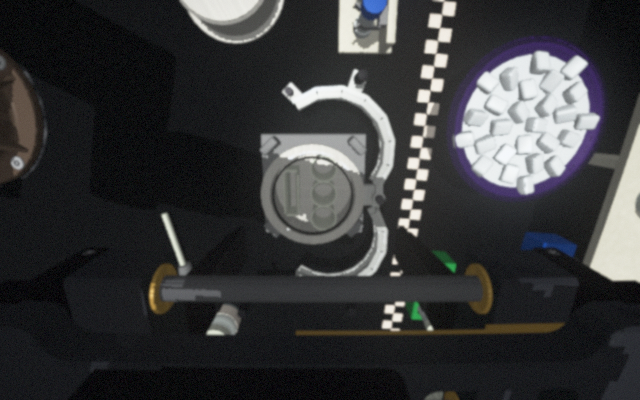

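Wrist view: canister mouth at (313,195), hinge at about (378,197), left ring knob at (361,74), and the slot at (292,188).

Run:
```python
from h import *
from scipy.optimize import least_squares
c=load('w1'); P=cloud(c);Z=P[...,2]
W=np.zeros((400,640),bool); W[135:255,255:395]=1
print(np.histogram(Z[W],bins=range(0,110,5)))
m=W&(Z>74)&(Z<88); q=P[m][:,:2]
q=q[np.hypot(*(q-[585,-85]).T)<82]
print(len(q),cv2.minEnclosingCircle(q.astype(np.float32)),np.median(P[m][:,2]))
# outer edge by angle
def edge(q,c0,outer=True):
    for _ in range(5):
        d=q-c0; a=np.arctan2(d[:,1],d[:,0]); r=np.hypot(*d.T); b=(a/np.pi*36).round(); E=np.array([q[b==k][(np.argmax if outer else np.argmin)(r[b==k])] for k in np.unique(b)])
        f=least_squares(lambda p:np.hypot(E[:,0]-p[0],E[:,1]-p[1])-p[2],[*c0,70],loss='soft_l1').x; c0=f[:2]
    return f
print('outer',edge(q,np.array([585,-85])),'inner',edge(q[np.hypot(*(q-[585,-85]).T)>50],np.array([585,-85]),False))
m=W&(Z>8)&(Z<22); 
print('plate z',np.median(Z[m])); 
im=c['image'][130:260,240:400][:,:,::-1]
im=cv2.resize(im,None,fx=5,fy=4.6,interpolation=cv2.INTER_CUBIC); cv2.imwrite('pics/crop3.png',cv2.convertScaleAbs(im,alpha=1.6))
```

```text
(array([2677,   16, 1660,  896, 1537,  165,  191,  486,  473,  161,  198,
        173,  367, 1103,  173, 1322, 2092,   97,  780,  368,   62]), array([  0,   5,  10,  15,  20,  25,  30,  35,  40,  45,  50,  55,  60,
        65,  70,  75,  80,  85,  90,  95, 100, 105]))
3491 ((586.4359130859375, -83.29525756835938), 80.39105987548828) 80.25406616807712
outer [581.06597079 -83.30745295  74.84001609] inner [580.86025397 -83.09511746  55.84863457]
plate z 19.293920698704817
```

View pics/crop3.png

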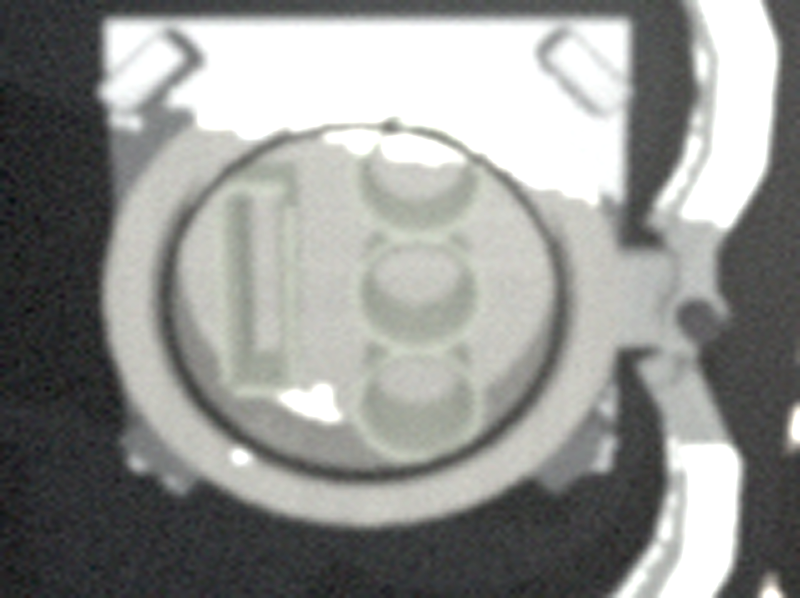

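Run:
```python
from h import *
c=load('w1')
f=lambda x,y,z:onplane(c,240+x/5,130+y/4.6,z).round(1)
print('cup2',f(418,293,68),'cup1',f(418,402,68),'slot',f(260,285,69),'hinge',f(698,322,105),'slotcorners',f(225,180,69),f(222,395,69),f(298,180,69),f(290,395,69),'plate corners',f(103,18,19),f(630,18,19),f(103,18,12),f(630,18,12))
P=cloud(c);Z=P[...,2]
W=np.zeros((400,640),bool); W[185:215,370:392]=1
m=W&(Z>97)&(Z<115); print(P[m].mean(0),m.sum(),Z[m].max())
# plate edge (top edge in picture): max-y points by depth
W[:]=0; W[130:150,262:366]=1
m=W&(Z>5)
cols=[]
for u in range(268,362,4):
    v=np.where(m[:,u])[0].min(); cols.append(P[v,u])
cols=np.array(cols); k=np.polyfit(cols[:,0],cols[:,1],1); print('edge yaw',np.arctan(k[0]),cols[::6].round(1), np.polyval(k,581))
```

```text
cup2 [597.4 -82.1  68. ] cup1 [ 600.2 -119.4   68. ] slot [550.4 -82.5  69. ] hinge [673.3 -75.6 105. ] slotcorners [538.7 -49.1  69. ] [ 540.6 -120.9   69. ] [559.9 -47.6  69. ] [ 561.2 -119.4   69. ] plate corners [492.6  -5.1  19. ] [658.2   6.9  19. ] [491.2  -5.6  12. ] [659.3   6.6  12. ]
[674.29797615 -76.03876526 101.96012158] 66 104.0870546939424
edge yaw 0.0761988879305052 [[502.2  -3.7   7.2]
 [540.7  -1.    6.2]
 [579.4   1.8   6.7]
 [617.9   4.8   9.1]] 3.1138798557389933
```

Request:
step_arm([
  {"x": 1, "y": 0.3, "z": 0, "rx": 0, "ry": 0, "rz": 0},
  {"x": 1, "y": 0.3, "z": 0, "rx": 0, "ry": 0, "rz": 0},
  {"x": 1, "y": 0.3, "z": 0, "rx": 0, "ry": 0, "rz": 0},
  {"x": 1, "y": 0.3, "z": 0, "rx": 0, "ry": 0, "rz": 0},
  {"x": 1, "y": 0.3, "z": 0, "rx": 0, "ry": 0, "rz": 0},
  {"x": 0, "y": 0.3, "z": 0, "rx": 0, "ry": 0, "rz": 0},
  {"x": 0, "y": 0.3, "z": 0, "rx": 0, "ry": 0, "rz": 0},
  {"x": 0, "y": 0, "z": 0, "rx": 0, "ry": 0, "rz": 0},
  {"x": 0, "y": 0, "z": 0, "rx": 0, "ry": 0, "rz": 0},
  {"x": 0, "y": 0, "z": 0, "rx": 0, "ry": 0, "rz": 0},
])

```text
t: 5.2
eef_pos: [633.5, 78.2, 314.6]
tcp_rot: [-3.141, 0.0, 1.641]
ft_force: [-0.4, -0.3, 0.5]
opening: 1.002
grip_force: 0.0
```

Run:
```python
from h import *
c=save('wrist','w2');P=cloud(c);Z=P[...,2]
m=(Z>110)&(Z<126);n,l,st,ce=cv2.connectedComponentsWithStats(m.astype(np.uint8))
for i in range(1,n):
  if st[i][4]>60: print('cap',st[i],P[l==i].mean(0).round(1),cv2.minEnclosingCircle(P[l==i][:,:2].astype(np.float32)), c['image'][l==i].mean(0).round())
to(637,158,87,1.643)
```

```text
cap [316  14  24  28 552] [629.5 253.4 118. ] ((629.8919677734375, 254.3068084716797), 14.529810905456543) [ 78. 118. 200.]
cap [316  59  24  26 478] [632.7 206.2 118.2] ((632.678466796875, 206.65284729003906), 14.274809837341309) [ 80. 122. 208.]
cap [316 102  23  23 416] [636.  159.4 118.1] ((636.0770874023438, 159.32696533203125), 13.771037101745605) [ 84. 126. 212.]
cap [587 102  19  57  80] [970.8 165.7 125. ] ((971.1376953125, 164.93138122558594), 34.321109771728516) [79. 79. 74.]
t 5.2 at [633.4  78.2 314.7] rot [ 3.142 -0.     1.641] j [ 0.02  0.43  1.38  0.    1.32 -0.05] shift(final yaw) [3.17 0.37 9.11] shift(now) [3.17 0.37 9.11] rz -0.02 dist 9.7
```

Request:
step_arm([
  {"x": 0.8, "y": 0.08, "z": 0, "rx": 0, "ry": 0, "rz": 0},
  {"x": 0.8, "y": 0.08, "z": 0, "rx": 0, "ry": 0, "rz": 0},
  {"x": 0.8, "y": 0.08, "z": 0.5, "rx": 0, "ry": 0, "rz": 0},
  {"x": 0.82, "y": 0.09, "z": 1, "rx": 0, "ry": 0, "rz": 0},
  {"x": 0, "y": 0, "z": 1, "rx": 0, "ry": 0, "rz": 0},
  {"x": 0, "y": 0, "z": 1, "rx": 0, "ry": 0, "rz": 0},
  {"x": 0, "y": 0, "z": 1, "rx": 0, "ry": 0, "rz": 0},
  {"x": 0, "y": 0, "z": 1, "rx": 0, "ry": 0, "rz": 0},
  {"x": 0, "y": 0, "z": 1, "rx": 0, "ry": 0, "rz": 0},
  {"x": 0, "y": 0, "z": 1, "rx": 0, "ry": 0, "rz": 0},
])

```text
t: 6.08
eef_pos: [636.0, 159.3, 126.3]
tcp_rot: [3.141, -0.0, 1.641]
ft_force: [0.4, 0.6, -1.1]
opening: 0.998
grip_force: 0.0
```

Request:
step_arm([
  {"x": 0, "y": 0, "z": 1, "rx": 0, "ry": 0, "rz": 0},
  {"x": 0, "y": 0, "z": 0.6, "rx": 0, "ry": 0, "rz": 0},
  {"x": 0, "y": 0, "z": 0, "rx": 0, "ry": 0, "rz": 0},
  {"x": 0, "y": 0, "z": 0, "rx": 0, "ry": 0, "rz": 0},
  {"x": 0, "y": 0, "z": 0, "rx": 0, "ry": 0, "rz": 0},
  {"x": 0, "y": 0, "z": 0, "rx": 0, "ry": 0, "rz": 0},
  {"x": 0, "y": 0, "z": 0, "rx": 0, "ry": 0, "rz": 0},
  {"x": 0, "y": 0, "z": 0, "rx": 0, "ry": 0, "rz": 0},
  {"x": 0, "y": 0, "z": 0, "rx": 0, "ry": 0, "rz": 0},
  {"x": 0, "y": 0, "z": 0, "rx": 0, "ry": 0, "rz": 0},
], jaw=1)

```text
t: 6.92
eef_pos: [636.2, 160.0, 87.5]
tcp_rot: [3.141, -0.0, 1.642]
ft_force: [0.1, -0.2, -0.4]
opening: 0.356
grip_force: 0.0
```

Run:
```python
from h import *
s=state();print(s['opening']*95,s['grip_force'],s['ft_force'])
to(636,159,87,1.643)
```

```text
33.80308673067701 0.0 [ 0.11694355 -0.23433088 -0.44926545]
t 6.9 at [636.2 160.   87.5] rot [ 3.141 -0.     1.642] j [0.15 0.67 1.6  0.   0.87 0.07] shift(final yaw) [-0.04 -0.01  0.02] shift(now) [-0.04 -0.01  0.02] rz -0.01 dist 0.0
```

Request:
step_arm([
  {"x": 0, "y": 0, "z": 0, "rx": 0, "ry": 0, "rz": 0},
  {"x": 0, "y": 0, "z": 0, "rx": 0, "ry": 0, "rz": 0},
  {"x": 0, "y": 0, "z": 0, "rx": 0, "ry": 0, "rz": 0},
  {"x": 0, "y": 0, "z": 0, "rx": 0, "ry": 0, "rz": 0},
  {"x": 0, "y": -0.1, "z": 0, "rx": 0, "ry": 0, "rz": 0},
  {"x": 0, "y": -0.1, "z": 0, "rx": 0, "ry": 0, "rz": 0},
  {"x": 0, "y": -0.15, "z": 0, "rx": 0, "ry": 0, "rz": 0},
  {"x": 0, "y": -0.15, "z": 0, "rx": 0, "ry": 0, "rz": 0},
  {"x": 0, "y": -0.2, "z": 0, "rx": 0, "ry": 0, "rz": 0},
  {"x": 0, "y": -0.2, "z": 0, "rx": 0, "ry": 0, "rz": 0},
])

```text
t: 7.75
eef_pos: [613.2, 158.4, 87.3]
tcp_rot: [3.142, -0.0, 1.642]
ft_force: [1.9, 0.5, 1.9]
opening: 0.289
grip_force: 30.0
```

Request:
step_arm([
  {"x": 0, "y": -0.3, "z": 0, "rx": 0, "ry": 0, "rz": 0},
  {"x": 0, "y": -0.3, "z": 0, "rx": 0, "ry": 0, "rz": 0},
  {"x": 0, "y": -0.2, "z": 0, "rx": 0, "ry": 0, "rz": 0},
  {"x": 0, "y": 0, "z": -0.4, "rx": 0, "ry": 0, "rz": 0},
  {"x": 0, "y": 0, "z": -0.6, "rx": 0, "ry": 0, "rz": 0},
  {"x": 0, "y": 0, "z": -0.8, "rx": 0, "ry": 0, "rz": 0},
  {"x": 0, "y": 0, "z": -0.8, "rx": 0, "ry": 0, "rz": 0},
  {"x": 0, "y": 0, "z": -0.8, "rx": 0, "ry": 0, "rz": 0},
  {"x": 0, "y": 0, "z": -0.8, "rx": 0, "ry": 0, "rz": 0},
  {"x": 0, "y": 0, "z": -0.5, "rx": 0, "ry": 0, "rz": 0},
])

```text
t: 8.58
eef_pos: [593.7, 157.0, 207.1]
tcp_rot: [3.141, -0.0, 1.642]
ft_force: [0.7, -0.8, 0.2]
opening: 0.292
grip_force: 30.0
```

Run:
```python
from h import *
c=save('side','s1')
s=state();print(s['opening']*95,s['grip_force'],s['ft_force'])
to(599.8,-120,205,1.645)
p=proj(c,np.array([s['eef_pos']]))[0].astype(int);print(p)
u,v=np.clip(p-[80,60],0,[480,280]); im=c['image'][v:v+120,u:u+160][:,:,::-1]
cv2.imwrite('pics/crop4.png',cv2.resize(im,None,fx=4,fy=4))
```

```text
27.81942419606598 29.999831914901733 [ 0.67193509 -0.44135618  1.60739855]
t 8.6 at [594.4 157.1 208.9] rot [ 3.138 -0.     1.642] j [0.15 0.48 1.59 0.   1.06 0.08] shift(final yaw) [-11.07  -0.61   0.15] shift(now) [-11.07  -0.57   0.15] rz -0.03 dist 11.1
[301 136]
```

View pics/crop4.png

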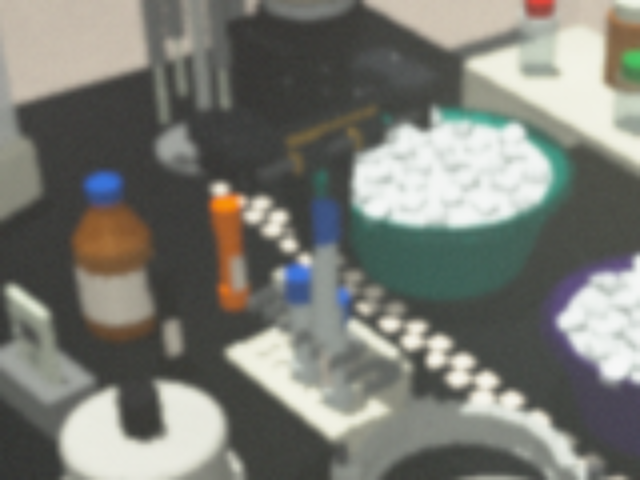

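The side crop shows the tube hanging upright in the fingers at about (325,270). Next I carry it to cup 1.

Request:
step_arm([
  {"x": -0.6, "y": -0.05, "z": -0.3, "rx": 0, "ry": 0, "rz": 0},
  {"x": -0.95, "y": -0.05, "z": -0.2, "rx": 0, "ry": 0, "rz": 0},
  {"x": -0.95, "y": -0.05, "z": 0, "rx": 0, "ry": 0, "rz": 0},
  {"x": -0.95, "y": -0.05, "z": 0, "rx": 0, "ry": 0, "rz": 0},
  {"x": -0.95, "y": -0.05, "z": 0, "rx": 0, "ry": 0, "rz": 0},
  {"x": -0.95, "y": -0.05, "z": 0, "rx": 0, "ry": 0, "rz": 0},
  {"x": -0.95, "y": -0.05, "z": 0, "rx": 0, "ry": 0, "rz": 0},
  {"x": -0.95, "y": -0.05, "z": 0, "rx": 0, "ry": 0, "rz": 0},
  {"x": -0.95, "y": -0.05, "z": 0, "rx": 0, "ry": 0, "rz": 0},
  {"x": -0.95, "y": -0.05, "z": 0, "rx": 0, "ry": 0, "rz": 0},
])

```text
t: 9.47
eef_pos: [596.6, -73.9, 216.5]
tcp_rot: [-3.14, -0.001, 1.642]
ft_force: [-0.7, 0.1, -1.0]
opening: 0.29
grip_force: 30.0
```

Request:
step_arm([
  {"x": -0.95, "y": -0.05, "z": 0, "rx": 0, "ry": 0, "rz": 0},
  {"x": -0.6, "y": -0.05, "z": 0, "rx": 0, "ry": 0, "rz": 0},
  {"x": -0.32, "y": 0, "z": 0.4, "rx": 0, "ry": 0, "rz": 0},
  {"x": 0, "y": 0, "z": 0.7, "rx": 0, "ry": 0, "rz": 0},
  {"x": 0, "y": 0, "z": 0.7, "rx": 0, "ry": 0, "rz": 0},
  {"x": 0, "y": 0, "z": 0.6, "rx": 0, "ry": 0, "rz": 0},
  {"x": 0, "y": 0, "z": 0.2, "rx": 0, "ry": 0, "rz": 0},
  {"x": 0, "y": 0, "z": 0, "rx": 0, "ry": 0, "rz": 0},
  {"x": 0, "y": 0, "z": 0, "rx": 0, "ry": 0, "rz": 0},
  {"x": 0, "y": 0, "z": 0, "rx": 0, "ry": 0, "rz": 0},
])

```text
t: 10.3
eef_pos: [598.7, -118.8, 152.8]
tcp_rot: [3.141, 0.0, 1.642]
ft_force: [0.2, 0.0, -0.4]
opening: 0.29
grip_force: 30.0
```

Run:
```python
from h import *
s=state();print(s['opening']*95,s['grip_force'],s['ft_force'])
to(599.8,-120,99.5,1.645)
```

```text
27.529622198331055 29.999825656414032 [ 0.15286826  0.01753882 -0.39815628]
t 10.3 at [ 598.7 -118.8  152.8] rot [3.141 0.    1.642] j [-0.3   0.54  1.66  0.    0.94 -0.38] shift(final yaw) [-0.05  0.04  2.13] shift(now) [-0.05  0.04  2.13] rz -0.03 dist 2.1
```

Request:
step_arm([
  {"x": -0.05, "y": 0.04, "z": 0.1, "rx": 0, "ry": 0, "rz": 0},
  {"x": 0, "y": 0, "z": 0.2, "rx": 0, "ry": 0, "rz": 0},
  {"x": 0, "y": 0, "z": 0.2, "rx": 0, "ry": 0, "rz": 0},
  {"x": 0, "y": 0, "z": 0.2, "rx": 0, "ry": 0, "rz": 0},
  {"x": 0, "y": 0, "z": 0.2, "rx": 0, "ry": 0, "rz": 0},
  {"x": 0, "y": 0, "z": 0.1, "rx": 0, "ry": 0, "rz": 0},
  {"x": 0, "y": 0, "z": 0, "rx": 0, "ry": 0, "rz": 0},
  {"x": 0, "y": 0, "z": 0, "rx": 0, "ry": 0, "rz": 0},
  {"x": 0, "y": 0, "z": 0, "rx": 0, "ry": 0, "rz": 0},
  {"x": 0, "y": 0, "z": 0, "rx": 0, "ry": 0, "rz": 0},
])

```text
t: 11.13
eef_pos: [599.6, -120.1, 127.4]
tcp_rot: [3.141, 0.0, 1.642]
ft_force: [0.5, -0.2, -1.1]
opening: 0.288
grip_force: 30.0
```

Run:
```python
from h import *
s=state();print(s['opening']*95,s['ft_force'],s['moment'])
to(599.8,-120,99.5,1.645)
```

```text
27.374411805275 [ 0.45145764 -0.15245304 -1.10941174] [-0.06234923  0.00684241 -0.00683294]
t 11.1 at [ 599.6 -120.1  127.4] rot [3.141 0.    1.642] j [-0.31  0.57  1.68  0.    0.89 -0.38] shift(final yaw) [0.   0.01 1.11] shift(now) [0.   0.01 1.11] rz -0.03 dist 1.1
```

Request:
step_arm([
  {"x": 0, "y": 0, "z": 0.2, "rx": 0, "ry": 0, "rz": 0},
  {"x": 0, "y": 0, "z": 0.2, "rx": 0, "ry": 0, "rz": 0},
  {"x": 0, "y": 0, "z": 0.2, "rx": 0, "ry": 0, "rz": 0},
  {"x": 0, "y": 0, "z": 0.2, "rx": 0, "ry": 0, "rz": 0},
  {"x": 0, "y": 0, "z": 0.15, "rx": 0, "ry": 0, "rz": 0},
  {"x": 0, "y": 0, "z": 0.1, "rx": 0, "ry": 0, "rz": 0},
  {"x": 0, "y": 0, "z": 0.04, "rx": 0, "ry": 0, "rz": 0},
  {"x": 0, "y": 0, "z": 0, "rx": 0, "ry": 0, "rz": 0},
  {"x": 0, "y": 0, "z": 0, "rx": 0, "ry": 0, "rz": 0},
  {"x": 0, "y": 0, "z": 0, "rx": 0, "ry": 0, "rz": 0},
])

```text
t: 11.97
eef_pos: [599.5, -120.1, 100.1]
tcp_rot: [3.141, 0.0, 1.642]
ft_force: [-0.3, -0.2, 0.3]
opening: 0.286
grip_force: 30.0
```

Request:
step_arm([
  {"x": 0, "y": 0, "z": 0, "rx": 0, "ry": 0, "rz": 0},
  {"x": 0, "y": 0, "z": 0, "rx": 0, "ry": 0, "rz": 0},
  {"x": 0, "y": 0, "z": 0, "rx": 0, "ry": 0, "rz": 0},
  {"x": 0, "y": 0, "z": 0, "rx": 0, "ry": 0, "rz": 0},
  {"x": 0, "y": 0, "z": -0.4, "rx": 0, "ry": 0, "rz": 0},
  {"x": 0, "y": 0, "z": -1, "rx": 0, "ry": 0, "rz": 0},
  {"x": 0, "y": 0, "z": -1, "rx": 0, "ry": 0, "rz": 0},
  {"x": 0, "y": 0, "z": -1, "rx": 0, "ry": 0, "rz": 0},
  {"x": 0, "y": 0, "z": -1, "rx": 0, "ry": 0, "rz": 0},
  {"x": 0, "y": 0, "z": 0, "rx": 0, "ry": 0, "rz": 0},
], jaw=-0.3)

```text
t: 12.8
eef_pos: [601.0, -120.5, 215.6]
tcp_rot: [3.134, 0.003, 1.642]
ft_force: [0.3, -0.1, 1.0]
opening: 0.651
grip_force: 0.0
```

Run:
```python
from h import *
c=save('top','t1');P=cloud(c);Z=P[...,2]
W=np.zeros((400,640),bool);W[165:215,320:372]=1
m=W&(Z>110)&(Z<150);hsv=cv2.cvtColor(c['image'],cv2.COLOR_RGB2HSV);m&=(hsv[...,0]>100)&(hsv[...,0]<130)&(hsv[...,1]>120)
print(m.sum(),P[m].mean(0) if m.any() else 0)
s=state();print(s['opening']*95,s['ft_force'])
to(632.7,206.4,87.5,1.643)
```

```text
0 0
61.4916885583285 [ 0.51589229 -0.67342577 -0.61960152]
t 12.8 at [ 600.3 -120.3  213.1] rot [3.137e+00 2.000e-03 1.642e+00] j [-0.31  0.47  1.6   0.    1.07 -0.38] shift(final yaw) [12.94  2.24  5.02] shift(now) [12.94  2.22  5.02] rz -0.01 dist 14.1
```

Request:
step_arm([
  {"x": 0.92, "y": 0.16, "z": 0, "rx": 0, "ry": 0, "rz": 0},
  {"x": 0.92, "y": 0.16, "z": 0, "rx": 0, "ry": 0, "rz": 0},
  {"x": 0.92, "y": 0.16, "z": 0, "rx": 0, "ry": 0, "rz": 0},
  {"x": 0.92, "y": 0.16, "z": 0, "rx": 0, "ry": 0, "rz": 0},
  {"x": 0.92, "y": 0.16, "z": 0, "rx": 0, "ry": 0, "rz": 0},
  {"x": 0.92, "y": 0.16, "z": 0, "rx": 0, "ry": 0, "rz": 0},
  {"x": 0.92, "y": 0.16, "z": 0, "rx": 0, "ry": 0, "rz": 0},
  {"x": 0.92, "y": 0.16, "z": 0, "rx": 0, "ry": 0, "rz": 0},
  {"x": 0.92, "y": 0.16, "z": 0, "rx": 0, "ry": 0, "rz": 0},
  {"x": 0.92, "y": 0.16, "z": 0, "rx": 0, "ry": 0, "rz": 0},
])

```text
t: 13.68
eef_pos: [622.6, 113.3, 209.2]
tcp_rot: [-3.14, -0.0, 1.642]
ft_force: [-0.2, -0.4, 0.6]
opening: 0.649
grip_force: 0.0
```

Request:
step_arm([
  {"x": 0.92, "y": 0.16, "z": 0, "rx": 0, "ry": 0, "rz": 0},
  {"x": 0.92, "y": 0.16, "z": 0, "rx": 0, "ry": 0, "rz": 0},
  {"x": 0.92, "y": 0.16, "z": 0, "rx": 0, "ry": 0, "rz": 0},
  {"x": 0.92, "y": 0.16, "z": 0, "rx": 0, "ry": 0, "rz": 0},
  {"x": 0.06, "y": 0, "z": 0, "rx": 0, "ry": 0, "rz": 0},
  {"x": 0, "y": 0, "z": 1, "rx": 0, "ry": 0, "rz": 0},
  {"x": 0, "y": 0, "z": 1, "rx": 0, "ry": 0, "rz": 0},
  {"x": 0, "y": 0, "z": 1, "rx": 0, "ry": 0, "rz": 0},
  {"x": 0, "y": 0, "z": 1, "rx": 0, "ry": 0, "rz": 0},
  {"x": 0, "y": 0, "z": 1, "rx": 0, "ry": 0, "rz": 0},
])

```text
t: 14.52
eef_pos: [631.9, 205.9, 83.3]
tcp_rot: [-3.141, 0.0, 1.642]
ft_force: [-0.4, 0.3, 0.7]
opening: 0.652
grip_force: 0.0
```

Request:
step_arm([
  {"x": 0, "y": 0, "z": 0, "rx": 0, "ry": 0, "rz": 0},
  {"x": 0, "y": 0, "z": 0, "rx": 0, "ry": 0, "rz": 0},
  {"x": 0, "y": 0, "z": 0, "rx": 0, "ry": 0, "rz": 0},
  {"x": 0, "y": 0, "z": 0, "rx": 0, "ry": 0, "rz": 0},
  {"x": 0, "y": 0, "z": 0, "rx": 0, "ry": 0, "rz": 0},
  {"x": 0, "y": 0, "z": 0, "rx": 0, "ry": 0, "rz": 0},
  {"x": 0, "y": 0, "z": 0, "rx": 0, "ry": 0, "rz": 0},
  {"x": 0, "y": 0, "z": 0, "rx": 0, "ry": 0, "rz": 0},
  {"x": 0, "y": 0, "z": 0, "rx": 0, "ry": 0, "rz": 0},
  {"x": 0, "y": 0, "z": 0, "rx": 0, "ry": 0, "rz": 0},
], jaw=1)

```text
t: 15.35
eef_pos: [632.8, 206.7, 86.1]
tcp_rot: [3.14, -0.0, 1.642]
ft_force: [-1.0, -0.2, 6.9]
opening: 0.291
grip_force: 30.0
```

Request:
step_arm([
  {"x": 0, "y": 0, "z": 0, "rx": 0, "ry": 0, "rz": 0},
  {"x": 0, "y": -0.1, "z": 0, "rx": 0, "ry": 0, "rz": 0},
  {"x": 0, "y": -0.1, "z": 0, "rx": 0, "ry": 0, "rz": 0},
  {"x": 0, "y": -0.15, "z": 0, "rx": 0, "ry": 0, "rz": 0},
  {"x": 0, "y": -0.15, "z": 0, "rx": 0, "ry": 0, "rz": 0},
  {"x": 0, "y": -0.2, "z": 0, "rx": 0, "ry": 0, "rz": 0},
  {"x": 0, "y": -0.2, "z": 0, "rx": 0, "ry": 0, "rz": 0},
  {"x": 0, "y": -0.3, "z": 0, "rx": 0, "ry": 0, "rz": 0},
  {"x": 0, "y": -0.3, "z": 0, "rx": 0, "ry": 0, "rz": 0},
  {"x": 0, "y": -0.2, "z": 0, "rx": 0, "ry": 0, "rz": 0},
])

```text
t: 16.18
eef_pos: [590.6, 203.8, 86.1]
tcp_rot: [3.138, -0.001, 1.642]
ft_force: [2.9, 0.2, 4.5]
opening: 0.288
grip_force: 30.0
```

Request:
step_arm([
  {"x": 0, "y": 0, "z": -0.4, "rx": 0, "ry": 0, "rz": 0},
  {"x": 0, "y": 0, "z": -0.7, "rx": 0, "ry": 0, "rz": 0},
  {"x": 0, "y": 0, "z": -0.8, "rx": 0, "ry": 0, "rz": 0},
  {"x": 0, "y": 0, "z": -0.8, "rx": 0, "ry": 0, "rz": 0},
  {"x": 0, "y": 0, "z": -0.8, "rx": 0, "ry": 0, "rz": 0},
  {"x": 0, "y": 0, "z": -0.8, "rx": 0, "ry": 0, "rz": 0},
  {"x": 0, "y": 0, "z": -0.8, "rx": 0, "ry": 0, "rz": 0},
  {"x": 0, "y": 0, "z": -0.4, "rx": 0, "ry": 0, "rz": 0},
  {"x": 0, "y": 0, "z": 0, "rx": 0, "ry": 0, "rz": 0},
  {"x": 0, "y": 0, "z": 0, "rx": 0, "ry": 0, "rz": 0},
])

```text
t: 17.02
eef_pos: [589.7, 203.5, 222.2]
tcp_rot: [-3.142, -0.0, 1.642]
ft_force: [-0.5, 0.0, -1.6]
opening: 0.288
grip_force: 30.0
```

Run:
```python
from h import *
c=save('side','s2')
s=state();print(s['opening']*95,s['grip_force'],s['ft_force'])
to(597,-82.1,225,1.645)
p=proj(c,np.array([s['eef_pos']]))[0].astype(int);print(p)
u,v=np.clip(p-[80,60],0,[480,280]); im=c['image'][v:v+120,u:u+160][:,:,::-1]
cv2.imwrite('pics/crop5.png',cv2.resize(im,None,fx=4,fy=4))
```

```text
27.070680542477987 29.999839067459106 [-0.01034808 -0.10547075 -1.26799379]
t 17.1 at [589.5 203.5 221.4] rot [-3.14   0.     1.642] j [0.23 0.48 1.55 0.   1.11 0.16] shift(final yaw) [-11.41  -0.55  -0.14] shift(now) [-11.41  -0.51  -0.14] rz -0.03 dist 11.4
[291 126]
```

View pics/crop5.png

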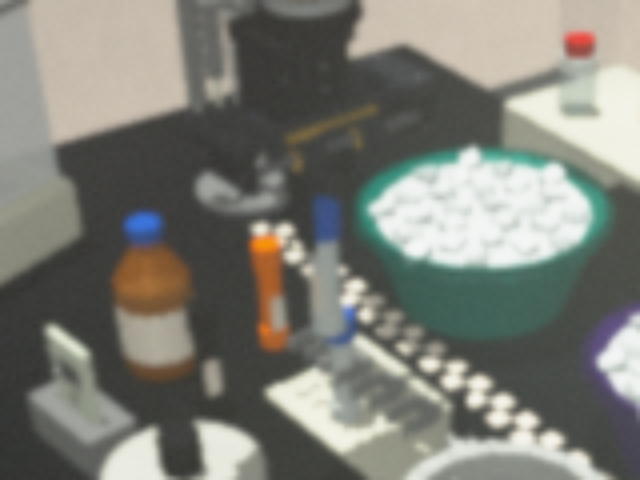

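The second tube also hangs upright, at (325,270) in the crop. I'm taking it to cup 2.

Request:
step_arm([
  {"x": -0.7, "y": -0.05, "z": 0, "rx": 0, "ry": 0, "rz": 0},
  {"x": -1, "y": -0.05, "z": 0, "rx": 0, "ry": 0, "rz": 0},
  {"x": -1, "y": -0.05, "z": 0, "rx": 0, "ry": 0, "rz": 0},
  {"x": -1, "y": -0.05, "z": 0, "rx": 0, "ry": 0, "rz": 0},
  {"x": -1, "y": -0.05, "z": 0, "rx": 0, "ry": 0, "rz": 0},
  {"x": -1, "y": -0.05, "z": 0, "rx": 0, "ry": 0, "rz": 0},
  {"x": -1, "y": -0.05, "z": 0, "rx": 0, "ry": 0, "rz": 0},
  {"x": -1, "y": -0.05, "z": 0, "rx": 0, "ry": 0, "rz": 0},
  {"x": -1, "y": -0.05, "z": 0, "rx": 0, "ry": 0, "rz": 0},
  {"x": -1, "y": -0.05, "z": 0, "rx": 0, "ry": 0, "rz": 0},
])

```text
t: 17.9
eef_pos: [594.0, -40.3, 220.8]
tcp_rot: [-3.139, -0.001, 1.642]
ft_force: [-0.7, 0.2, -1.0]
opening: 0.29
grip_force: 30.0
```

Request:
step_arm([
  {"x": -1, "y": -0.03, "z": 0, "rx": 0, "ry": 0, "rz": 0},
  {"x": -0.5, "y": 0, "z": 0, "rx": 0, "ry": 0, "rz": 0},
  {"x": -0.21, "y": 0, "z": 0, "rx": 0, "ry": 0, "rz": 0},
  {"x": 0, "y": 0, "z": 0.5, "rx": 0, "ry": 0, "rz": 0},
  {"x": 0, "y": 0, "z": 0.8, "rx": 0, "ry": 0, "rz": 0},
  {"x": 0, "y": 0, "z": 0.8, "rx": 0, "ry": 0, "rz": 0},
  {"x": 0, "y": 0, "z": 0.6, "rx": 0, "ry": 0, "rz": 0},
  {"x": 0, "y": 0, "z": 0.1, "rx": 0, "ry": 0, "rz": 0},
  {"x": 0, "y": 0, "z": 0, "rx": 0, "ry": 0, "rz": 0},
  {"x": 0, "y": 0, "z": 0, "rx": 0, "ry": 0, "rz": 0},
])

```text
t: 18.73
eef_pos: [597.3, -81.4, 152.8]
tcp_rot: [3.141, -0.0, 1.642]
ft_force: [-0.2, -0.1, -0.2]
opening: 0.29
grip_force: 30.0
```

Run:
```python
from h import *
to(597,-82.1,98.5,1.645)
```

```text
t 18.7 at [597.3 -81.4 152.8] rot [ 3.141 -0.     1.642] j [-0.25  0.53  1.68  0.    0.93 -0.32] shift(final yaw) [-0.03 -0.01  2.17] shift(now) [-0.03 -0.01  2.17] rz -0.03 dist 2.2
```

Request:
step_arm([
  {"x": -0.03, "y": -0.01, "z": 0.1, "rx": 0, "ry": 0, "rz": 0},
  {"x": 0, "y": 0, "z": 0.25, "rx": 0, "ry": 0, "rz": 0},
  {"x": 0, "y": 0, "z": 0.25, "rx": 0, "ry": 0, "rz": 0},
  {"x": 0, "y": 0, "z": 0.25, "rx": 0, "ry": 0, "rz": 0},
  {"x": 0, "y": 0, "z": 0.25, "rx": 0, "ry": 0, "rz": 0},
  {"x": 0, "y": 0, "z": 0.25, "rx": 0, "ry": 0, "rz": 0},
  {"x": 0, "y": 0, "z": 0.25, "rx": 0, "ry": 0, "rz": 0},
  {"x": 0, "y": 0, "z": 0.25, "rx": 0, "ry": 0, "rz": 0},
  {"x": 0, "y": 0, "z": 0.15, "rx": 0, "ry": 0, "rz": 0},
  {"x": 0, "y": 0, "z": 0.1, "rx": 0, "ry": 0, "rz": 0},
])

```text
t: 19.57
eef_pos: [596.6, -82.6, 99.2]
tcp_rot: [-3.141, -0.0, 1.642]
ft_force: [-1.2, 0.3, -0.5]
opening: 0.289
grip_force: 30.0
```

Request:
step_arm([
  {"x": 0, "y": 0, "z": 0.03, "rx": 0, "ry": 0, "rz": 0},
  {"x": 0, "y": 0, "z": 0, "rx": 0, "ry": 0, "rz": 0},
  {"x": 0, "y": 0, "z": 0, "rx": 0, "ry": 0, "rz": 0},
  {"x": 0, "y": 0, "z": 0, "rx": 0, "ry": 0, "rz": 0},
  {"x": 0, "y": 0, "z": 0, "rx": 0, "ry": 0, "rz": 0},
  {"x": 0, "y": 0, "z": -0.5, "rx": 0, "ry": 0, "rz": 0},
  {"x": 0, "y": 0, "z": -1, "rx": 0, "ry": 0, "rz": 0},
  {"x": 0, "y": 0, "z": -1, "rx": 0, "ry": 0, "rz": 0},
  {"x": 0, "y": 0, "z": -1, "rx": 0, "ry": 0, "rz": 0},
  {"x": 0, "y": 0, "z": -1, "rx": 0, "ry": 0, "rz": 0},
], jaw=-0.3)

```text
t: 20.4
eef_pos: [596.6, -82.7, 213.0]
tcp_rot: [3.141, -0.0, 1.642]
ft_force: [-0.1, 0.3, -0.6]
opening: 0.649
grip_force: 0.0
```

Run:
```python
from h import *
to(629.6,253.6,88,1.643)
```

```text
t 20.4 at [596.6 -82.7 213. ] rot [ 3.141 -0.     1.642] j [-0.25  0.46  1.62  0.    1.06 -0.32] shift(final yaw) [13.32  2.28  5.  ] shift(now) [13.32  2.27  5.  ] rz -0.01 dist 14.4
```

Request:
step_arm([
  {"x": 0.95, "y": 0.16, "z": 0, "rx": 0, "ry": 0, "rz": 0},
  {"x": 0.95, "y": 0.16, "z": 0, "rx": 0, "ry": 0, "rz": 0},
  {"x": 0.95, "y": 0.16, "z": 0, "rx": 0, "ry": 0, "rz": 0},
  {"x": 0.95, "y": 0.16, "z": 0, "rx": 0, "ry": 0, "rz": 0},
  {"x": 0.95, "y": 0.16, "z": 0, "rx": 0, "ry": 0, "rz": 0},
  {"x": 0.95, "y": 0.16, "z": 0, "rx": 0, "ry": 0, "rz": 0},
  {"x": 0.95, "y": 0.16, "z": 0, "rx": 0, "ry": 0, "rz": 0},
  {"x": 0.95, "y": 0.16, "z": 0, "rx": 0, "ry": 0, "rz": 0},
  {"x": 0.95, "y": 0.16, "z": 0, "rx": 0, "ry": 0, "rz": 0},
  {"x": 0.95, "y": 0.16, "z": 0, "rx": 0, "ry": 0, "rz": 0},
])

```text
t: 21.23
eef_pos: [619.8, 158.3, 211.9]
tcp_rot: [3.141, -0.0, 1.642]
ft_force: [0.2, -0.9, -0.0]
opening: 0.651
grip_force: 0.0
```

Request:
step_arm([
  {"x": 0.95, "y": 0.16, "z": 0, "rx": 0, "ry": 0, "rz": 0},
  {"x": 0.95, "y": 0.16, "z": 0, "rx": 0, "ry": 0, "rz": 0},
  {"x": 0.95, "y": 0.16, "z": 0, "rx": 0, "ry": 0, "rz": 0},
  {"x": 0.97, "y": 0.2, "z": 0, "rx": 0, "ry": 0, "rz": 0},
  {"x": 0, "y": 0, "z": 0.6, "rx": 0, "ry": 0, "rz": 0},
  {"x": 0, "y": 0, "z": 1, "rx": 0, "ry": 0, "rz": 0},
  {"x": 0, "y": 0, "z": 1, "rx": 0, "ry": 0, "rz": 0},
  {"x": 0, "y": 0, "z": 1, "rx": 0, "ry": 0, "rz": 0},
  {"x": 0, "y": 0, "z": 0.85, "rx": 0, "ry": 0, "rz": 0},
  {"x": 0, "y": 0, "z": 0.4, "rx": 0, "ry": 0, "rz": 0},
])

```text
t: 22.07
eef_pos: [629.0, 253.3, 87.7]
tcp_rot: [-3.138, 0.001, 1.642]
ft_force: [-0.6, 0.2, -0.9]
opening: 0.648
grip_force: 0.0
```

Request:
step_arm([
  {"x": 0, "y": 0, "z": 0, "rx": 0, "ry": 0, "rz": 0},
  {"x": 0, "y": 0, "z": 0, "rx": 0, "ry": 0, "rz": 0},
  {"x": 0, "y": 0, "z": 0, "rx": 0, "ry": 0, "rz": 0},
  {"x": 0, "y": 0, "z": 0, "rx": 0, "ry": 0, "rz": 0},
  {"x": 0, "y": 0, "z": 0, "rx": 0, "ry": 0, "rz": 0},
  {"x": 0, "y": 0, "z": 0, "rx": 0, "ry": 0, "rz": 0},
  {"x": 0, "y": 0, "z": 0, "rx": 0, "ry": 0, "rz": 0},
  {"x": 0, "y": 0, "z": 0, "rx": 0, "ry": 0, "rz": 0},
  {"x": 0, "y": 0, "z": 0, "rx": 0, "ry": 0, "rz": 0},
  {"x": 0, "y": 0, "z": 0, "rx": 0, "ry": 0, "rz": 0},
], jaw=1)

```text
t: 22.9
eef_pos: [630.4, 253.7, 91.3]
tcp_rot: [3.14, -0.0, 1.642]
ft_force: [-1.3, -1.1, 6.7]
opening: 0.291
grip_force: 30.0
```

Request:
step_arm([
  {"x": 0, "y": 0, "z": 0, "rx": 0, "ry": 0, "rz": 0},
  {"x": 0, "y": -0.1, "z": 0, "rx": 0, "ry": 0, "rz": 0},
  {"x": 0, "y": -0.1, "z": 0, "rx": 0, "ry": 0, "rz": 0},
  {"x": 0, "y": -0.15, "z": 0, "rx": 0, "ry": 0, "rz": 0},
  {"x": 0, "y": -0.15, "z": 0, "rx": 0, "ry": 0, "rz": 0},
  {"x": 0, "y": -0.2, "z": 0, "rx": 0, "ry": 0, "rz": 0},
  {"x": 0, "y": -0.2, "z": 0, "rx": 0, "ry": 0, "rz": 0},
  {"x": 0, "y": -0.3, "z": 0, "rx": 0, "ry": 0, "rz": 0},
  {"x": 0, "y": -0.3, "z": 0, "rx": 0, "ry": 0, "rz": 0},
  {"x": 0, "y": -0.2, "z": 0, "rx": 0, "ry": 0, "rz": 0},
])

```text
t: 23.73
eef_pos: [587.9, 250.7, 91.2]
tcp_rot: [3.139, -0.001, 1.642]
ft_force: [2.7, 0.7, 5.7]
opening: 0.287
grip_force: 30.0
```

Request:
step_arm([
  {"x": 0, "y": 0, "z": -0.4, "rx": 0, "ry": 0, "rz": 0},
  {"x": 0, "y": 0, "z": -0.7, "rx": 0, "ry": 0, "rz": 0},
  {"x": 0, "y": 0, "z": -0.8, "rx": 0, "ry": 0, "rz": 0},
  {"x": 0, "y": 0, "z": -0.8, "rx": 0, "ry": 0, "rz": 0},
  {"x": 0, "y": 0, "z": -0.8, "rx": 0, "ry": 0, "rz": 0},
  {"x": 0, "y": 0, "z": -0.8, "rx": 0, "ry": 0, "rz": 0},
  {"x": 0, "y": 0, "z": -0.8, "rx": 0, "ry": 0, "rz": 0},
  {"x": 0, "y": 0, "z": -0.4, "rx": 0, "ry": 0, "rz": 0},
  {"x": 0, "y": 0, "z": 0, "rx": 0, "ry": 0, "rz": 0},
  {"x": 0, "y": 0, "z": 0, "rx": 0, "ry": 0, "rz": 0},
])

```text
t: 24.57
eef_pos: [587.3, 250.4, 227.6]
tcp_rot: [-3.141, -0.0, 1.642]
ft_force: [0.1, -0.1, 0.1]
opening: 0.288
grip_force: 30.0
```

Run:
```python
from h import *
s=state();print(s['opening']*95,s['grip_force'],s['ft_force'])
to(594.1,-44.2,230,1.645)
```

```text
27.381748484396287 29.999842643737793 [ 0.09311596 -0.05749335  0.11825219]
t 24.6 at [587.3 250.4 227.6] rot [-3.141 -0.     1.642] j [0.3  0.5  1.51 0.   1.14 0.23] shift(final yaw) [-11.77  -0.6   -0.1 ] shift(now) [-11.78  -0.57  -0.1 ] rz -0.03 dist 11.8
```

Request:
step_arm([
  {"x": -0.7, "y": -0.05, "z": 0, "rx": 0, "ry": 0, "rz": 0},
  {"x": -1, "y": -0.05, "z": 0, "rx": 0, "ry": 0, "rz": 0},
  {"x": -1, "y": -0.05, "z": 0, "rx": 0, "ry": 0, "rz": 0},
  {"x": -1, "y": -0.05, "z": 0, "rx": 0, "ry": 0, "rz": 0},
  {"x": -1, "y": -0.05, "z": 0, "rx": 0, "ry": 0, "rz": 0},
  {"x": -1, "y": -0.05, "z": 0, "rx": 0, "ry": 0, "rz": 0},
  {"x": -1, "y": -0.05, "z": 0, "rx": 0, "ry": 0, "rz": 0},
  {"x": -1, "y": -0.05, "z": 0, "rx": 0, "ry": 0, "rz": 0},
  {"x": -1, "y": -0.05, "z": 0, "rx": 0, "ry": 0, "rz": 0},
  {"x": -1, "y": -0.05, "z": 0, "rx": 0, "ry": 0, "rz": 0},
])

```text
t: 25.4
eef_pos: [591.6, 6.6, 226.2]
tcp_rot: [-3.139, -0.001, 1.642]
ft_force: [0.8, -0.8, -0.6]
opening: 0.287
grip_force: 30.0
```

Request:
step_arm([
  {"x": -1, "y": -0.05, "z": 0, "rx": 0, "ry": 0, "rz": 0},
  {"x": -0.7, "y": -0.03, "z": 0, "rx": 0, "ry": 0, "rz": 0},
  {"x": -0.38, "y": 0, "z": 0, "rx": 0, "ry": 0, "rz": 0},
  {"x": 0, "y": 0, "z": 0.5, "rx": 0, "ry": 0, "rz": 0},
  {"x": 0, "y": 0, "z": 0.8, "rx": 0, "ry": 0, "rz": 0},
  {"x": 0, "y": 0, "z": 0.8, "rx": 0, "ry": 0, "rz": 0},
  {"x": 0, "y": 0, "z": 0.6, "rx": 0, "ry": 0, "rz": 0},
  {"x": 0, "y": 0, "z": 0.1, "rx": 0, "ry": 0, "rz": 0},
  {"x": 0, "y": 0, "z": 0, "rx": 0, "ry": 0, "rz": 0},
  {"x": 0, "y": 0, "z": 0, "rx": 0, "ry": 0, "rz": 0},
])

```text
t: 26.23
eef_pos: [594.1, -44.0, 158.0]
tcp_rot: [-3.141, -0.0, 1.642]
ft_force: [-0.7, 0.4, -1.0]
opening: 0.289
grip_force: 30.0
```

Run:
```python
from h import *
to(594.1,-44.2,103.3,1.645)
```

```text
t 26.2 at [594.1 -44.  158. ] rot [-3.141 -0.     1.642] j [-0.18  0.51  1.7   0.    0.94 -0.26] shift(final yaw) [-0.01 -0.    2.19] shift(now) [-0.01 -0.    2.19] rz -0.03 dist 2.2
```

Request:
step_arm([
  {"x": 0, "y": 0, "z": 0.1, "rx": 0, "ry": 0, "rz": 0},
  {"x": 0, "y": 0, "z": 0.25, "rx": 0, "ry": 0, "rz": 0},
  {"x": 0, "y": 0, "z": 0.25, "rx": 0, "ry": 0, "rz": 0},
  {"x": 0, "y": 0, "z": 0.25, "rx": 0, "ry": 0, "rz": 0},
  {"x": 0, "y": 0, "z": 0.25, "rx": 0, "ry": 0, "rz": 0},
  {"x": 0, "y": 0, "z": 0.25, "rx": 0, "ry": 0, "rz": 0},
  {"x": 0, "y": 0, "z": 0.25, "rx": 0, "ry": 0, "rz": 0},
  {"x": 0, "y": 0, "z": 0.25, "rx": 0, "ry": 0, "rz": 0},
  {"x": 0, "y": 0, "z": 0.2, "rx": 0, "ry": 0, "rz": 0},
  {"x": 0, "y": 0, "z": 0.1, "rx": 0, "ry": 0, "rz": 0},
])

```text
t: 27.07
eef_pos: [593.8, -44.2, 103.2]
tcp_rot: [-3.141, -0.0, 1.642]
ft_force: [-2.4, -0.1, 16.9]
opening: 0.289
grip_force: 30.0
```

Request:
step_arm([
  {"x": 0, "y": 0, "z": 0.03, "rx": 0, "ry": 0, "rz": 0},
  {"x": 0, "y": 0, "z": 0, "rx": 0, "ry": 0, "rz": 0},
  {"x": 0, "y": 0, "z": 0, "rx": 0, "ry": 0, "rz": 0},
  {"x": 0, "y": 0, "z": 0, "rx": 0, "ry": 0, "rz": 0},
  {"x": 0, "y": 0, "z": 0, "rx": 0, "ry": 0, "rz": 0},
  {"x": 0, "y": 0, "z": -0.5, "rx": 0, "ry": 0, "rz": 0},
  {"x": 0, "y": 0, "z": -1, "rx": 0, "ry": 0, "rz": 0},
  {"x": 0, "y": 0, "z": -1, "rx": 0, "ry": 0, "rz": 0},
  {"x": 0, "y": 0, "z": -1, "rx": 0, "ry": 0, "rz": 0},
  {"x": 0, "y": 0, "z": -1, "rx": 0, "ry": 0, "rz": 0},
], jaw=-0.3)

```text
t: 27.9
eef_pos: [593.9, -44.2, 217.2]
tcp_rot: [3.142, -0.0, 1.642]
ft_force: [-0.4, 0.1, 0.7]
opening: 0.647
grip_force: 0.0
```

Run:
```python
from h import *
to(427.4,363,180,np.pi/2+.133)
```

```text
t 27.9 at [593.9 -44.2 217.2] rot [ 3.142 -0.     1.642] j [-0.19  0.45  1.63  0.    1.06 -0.26] shift(final yaw) [17.03 -4.44  1.49] shift(now) [16.72 -5.49  1.49] rz -0.62 dist 17.7
```

Request:
step_arm([
  {"x": 0.93, "y": -0.3, "z": 0, "rx": 0, "ry": 0, "rz": 0},
  {"x": 0.93, "y": -0.3, "z": 0, "rx": 0, "ry": 0, "rz": 0},
  {"x": 0.93, "y": -0.3, "z": 0, "rx": 0, "ry": 0, "rz": 0},
  {"x": 0.93, "y": -0.3, "z": 0, "rx": 0, "ry": 0, "rz": 0},
  {"x": 0.93, "y": -0.3, "z": 0, "rx": 0, "ry": 0, "rz": 0},
  {"x": 0.93, "y": -0.3, "z": 0, "rx": 0, "ry": 0, "rz": 0},
  {"x": 0.93, "y": -0.3, "z": 0, "rx": 0, "ry": 0, "rz": 0},
  {"x": 0.93, "y": -0.3, "z": 0, "rx": 0, "ry": 0, "rz": 0},
  {"x": 0.93, "y": -0.3, "z": 0, "rx": 0, "ry": 0, "rz": 0},
  {"x": 0.93, "y": -0.3, "z": 0, "rx": 0, "ry": 0, "rz": 0},
])

```text
t: 28.73
eef_pos: [502.1, 183.4, 216.1]
tcp_rot: [3.141, -0.0, 1.642]
ft_force: [0.8, 0.2, 0.7]
opening: 0.65
grip_force: 0.0
```

Request:
step_arm([
  {"x": 0.93, "y": -0.3, "z": 0, "rx": 0, "ry": 0, "rz": 0},
  {"x": 0.93, "y": -0.3, "z": 0, "rx": 0, "ry": 0, "rz": 0},
  {"x": 0.93, "y": -0.3, "z": 0, "rx": 0, "ry": 0, "rz": 0},
  {"x": 0, "y": -0.3, "z": -0.5, "rx": 0, "ry": 0, "rz": -0.6},
  {"x": 0, "y": -0.3, "z": -0.5, "rx": 0, "ry": 0, "rz": 0},
  {"x": 0, "y": 0, "z": 0, "rx": 0, "ry": 0, "rz": 0},
  {"x": 0, "y": 0, "z": 0, "rx": 0, "ry": 0, "rz": 0},
  {"x": 0, "y": 0, "z": 0, "rx": 0, "ry": 0, "rz": 0},
  {"x": 0, "y": 0, "z": 0, "rx": 0, "ry": 0, "rz": 0},
  {"x": 0, "y": 0, "z": 0, "rx": 0, "ry": 0, "rz": 0},
])

```text
t: 29.57
eef_pos: [460.7, 248.3, 240.4]
tcp_rot: [-3.141, 0.0, 1.7]
ft_force: [-1.0, -0.9, 0.0]
opening: 0.655
grip_force: 0.0
```

Run:
```python
from h import *
c=save('wrist','w3');P=cloud(c);Z=P[...,2]
near=np.hypot(P[...,0]-427,P[...,1]-363)<50
m=near&(Z>104)&(Z<118); q=P[m]; print(m.sum(),q.mean(0),cv2.minAreaRect(q[:,:2].astype(np.float32)))
m=near&(Z>36)&(Z<44); q=P[m]; print(m.sum(),cv2.minAreaRect(q[:,:2].astype(np.float32)))
t=save('top','t2');Q=cloud(t)
hsv=cv2.cvtColor(t['image'],cv2.COLOR_RGB2HSV);m=(hsv[...,0]>100)&(hsv[...,0]<130)&(hsv[...,1]>120)&(np.hypot(Q[...,0]-590,Q[...,1]+83)<75)&(Q[...,2]>110)
n,l,st,ce=cv2.connectedComponentsWithStats(m.astype(np.uint8))
for i in range(1,n): print('cap',st[i],Q[l==i].mean(0).round(1))
m=(Q[...,2]>97)&(Q[...,2]<112)&(np.hypot(Q[...,0]-447,Q[...,1]-200)<70); print('lid',m.sum(),Q[m].mean(0))
to(427.4,363,180,np.pi/2+.133)
```

```text
556 [425.95316703 365.39117866 109.99256959] ((425.87908935546875, 364.4755859375), (7.984101295471191, 59.47187423706055), 6.6660237312316895)
2691 ((425.7181396484375, 364.4853210449219), (50.45127868652344, 96.63167572021484), 7.360771656036377)
cap [355 178   8  10  58] [ 599.7 -120.7  127.6]
cap [331 181   8   9  57] [593.1 -43.3 127.5]
cap [343 180   9   8  54] [596.3 -82.3 128.8]
lid 96 [447.13238777 200.22985599 102.74750955]
t 29.7 at [460.6 248.5 240.5] rot [-3.141  0.     1.701] j [0.37 0.32 1.77 0.   1.05 0.24] shift(final yaw) [ 4.71 -0.71  2.42] shift(now) [ 4.71 -0.72  2.42] rz -0.03 dist 5.3
```

View pics/w3.png

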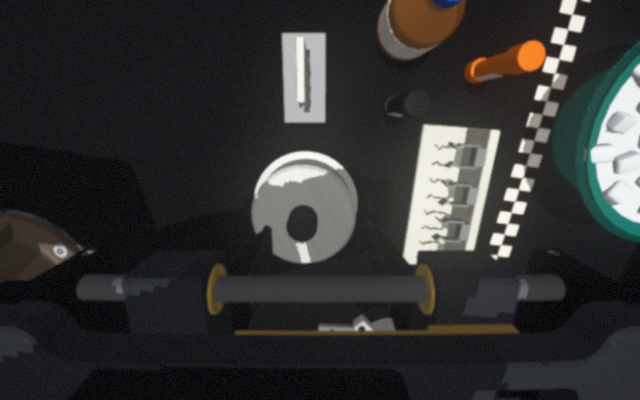

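The wrist view shows the logger at (301,70) in its dock with the lid still at (303,210). All three caps sit at about 128 mm, so the tubes are seated.

Request:
step_arm([
  {"x": 0.96, "y": -0.16, "z": 0, "rx": 0, "ry": 0, "rz": 0},
  {"x": 0.96, "y": -0.16, "z": 0, "rx": 0, "ry": 0, "rz": 0},
  {"x": 0.96, "y": -0.16, "z": 0, "rx": 0, "ry": 0, "rz": 0},
  {"x": 0.95, "y": -0.15, "z": 0, "rx": 0, "ry": 0, "rz": 0},
  {"x": 0.95, "y": -0.15, "z": 0, "rx": 0, "ry": 0, "rz": 0},
  {"x": 0, "y": 0, "z": 0.9, "rx": 0, "ry": 0, "rz": 0},
  {"x": 0, "y": 0, "z": 1, "rx": 0, "ry": 0, "rz": 0},
  {"x": 0, "y": 0, "z": 1, "rx": 0, "ry": 0, "rz": 0},
  {"x": 0, "y": 0, "z": 1, "rx": 0, "ry": 0, "rz": 0},
  {"x": 0, "y": 0, "z": 1, "rx": 0, "ry": 0, "rz": 0},
])

```text
t: 30.5
eef_pos: [425.5, 364.7, 117.1]
tcp_rot: [-3.142, -0.0, 1.702]
ft_force: [0.4, 0.4, -0.1]
opening: 0.654
grip_force: 0.0
```

Request:
step_arm([
  {"x": 0, "y": 0, "z": 1, "rx": 0, "ry": 0, "rz": 0},
  {"x": 0, "y": 0, "z": 0.44, "rx": 0, "ry": 0, "rz": 0},
  {"x": 0, "y": 0, "z": 0, "rx": 0, "ry": 0, "rz": 0},
  {"x": 0, "y": 0, "z": 0, "rx": 0, "ry": 0, "rz": 0},
  {"x": 0, "y": 0, "z": 0, "rx": 0, "ry": 0, "rz": 0},
  {"x": 0, "y": 0, "z": 0, "rx": 0, "ry": 0, "rz": 0},
  {"x": 0, "y": 0, "z": 0, "rx": 0, "ry": 0, "rz": 0},
  {"x": 0, "y": 0, "z": 0, "rx": 0, "ry": 0, "rz": 0},
  {"x": 0, "y": 0, "z": 0, "rx": 0, "ry": 0, "rz": 0},
  {"x": 0, "y": 0, "z": 0, "rx": 0, "ry": 0, "rz": 0},
])

```text
t: 31.33
eef_pos: [425.6, 364.8, 82.7]
tcp_rot: [3.141, -0.0, 1.702]
ft_force: [-0.0, -0.3, -0.3]
opening: 0.651
grip_force: 0.0
```

Request:
step_arm([
  {"x": 0, "y": 0, "z": 0, "rx": 0, "ry": 0, "rz": 0},
  {"x": 0, "y": 0, "z": 0, "rx": 0, "ry": 0, "rz": 0},
  {"x": 0, "y": 0, "z": 0, "rx": 0, "ry": 0, "rz": 0},
  {"x": 0, "y": 0, "z": 0, "rx": 0, "ry": 0, "rz": 0},
  {"x": 0, "y": 0, "z": 0, "rx": 0, "ry": 0, "rz": 0},
  {"x": 0, "y": 0, "z": 0, "rx": 0, "ry": 0, "rz": 0},
  {"x": 0, "y": 0, "z": 0, "rx": 0, "ry": 0, "rz": 0},
  {"x": 0, "y": 0, "z": 0, "rx": 0, "ry": 0, "rz": 0},
  {"x": 0, "y": 0, "z": 0, "rx": 0, "ry": 0, "rz": 0},
  {"x": 0, "y": 0, "z": 0, "rx": 0, "ry": 0, "rz": 0},
], jaw=1)

```text
t: 32.17
eef_pos: [425.5, 364.7, 82.4]
tcp_rot: [3.142, -0.0, 1.702]
ft_force: [1.1, -0.2, -0.0]
opening: 0.082
grip_force: 30.0
```

Run:
```python
from h import *
s=state();print(s['opening']*95,s['grip_force'],s['ft_force'])
to(425.9,364.4,240,np.pi/2+.125)
```

```text
7.812093918981335 29.999971389770508 [ 1.05883619 -0.17996425 -0.02348937]
t 32.2 at [425.5 364.7  82.4] rot [ 3.142 -0.     1.702] j [0.59 0.57 1.85 0.   0.72 0.46] shift(final yaw) [-0.02  0.01 -6.3 ] shift(now) [-0.02  0.01 -6.3 ] rz 0.06 dist 6.3
```

Request:
step_arm([
  {"x": 0, "y": 0, "z": -0.4, "rx": 0, "ry": 0, "rz": 0},
  {"x": 0, "y": 0, "z": -0.6, "rx": 0, "ry": 0, "rz": 0},
  {"x": 0, "y": 0, "z": -0.8, "rx": 0, "ry": 0, "rz": 0},
  {"x": 0, "y": 0, "z": -0.8, "rx": 0, "ry": 0, "rz": 0},
  {"x": 0, "y": 0, "z": -0.8, "rx": 0, "ry": 0, "rz": 0},
  {"x": 0, "y": 0, "z": -0.8, "rx": 0, "ry": 0, "rz": 0},
  {"x": 0, "y": 0, "z": -0.8, "rx": 0, "ry": 0, "rz": 0},
  {"x": 0, "y": 0, "z": -0.8, "rx": 0, "ry": 0, "rz": 0},
  {"x": 0, "y": 0, "z": -0.6, "rx": 0, "ry": 0, "rz": 0},
  {"x": 0, "y": 0, "z": 0, "rx": 0, "ry": 0, "rz": 0.57},
])

```text
t: 33.0
eef_pos: [426.2, 365.2, 246.3]
tcp_rot: [3.137, -0.003, 1.646]
ft_force: [-0.4, 0.0, -0.6]
opening: 0.079
grip_force: 30.0
```

Run:
```python
from h import *
s=state();print(s['opening']*95,s['grip_force'],s['ft_force'])
to(549.1,-85.7,240,1.645)
```

```text
7.5168967884162985 29.998050928115845 [-0.44906237  0.00743295 -0.62518633]
t 33.0 at [426.2 365.2 246.3] rot [ 3.137e+00 -3.000e-03  1.646e+00] j [0.59 0.37 1.68 0.   1.09 0.52] shift(final yaw) [-18.35   3.57   0.25] shift(now) [-18.36   3.55   0.25] rz 0.01 dist 18.7
```

Request:
step_arm([
  {"x": -0.96, "y": 0.19, "z": 0, "rx": 0, "ry": 0, "rz": 0},
  {"x": -0.96, "y": 0.19, "z": 0, "rx": 0, "ry": 0, "rz": 0},
  {"x": -0.96, "y": 0.19, "z": 0, "rx": 0, "ry": 0, "rz": 0},
  {"x": -0.96, "y": 0.19, "z": 0, "rx": 0, "ry": 0, "rz": 0},
  {"x": -0.96, "y": 0.19, "z": 0, "rx": 0, "ry": 0, "rz": 0},
  {"x": -0.96, "y": 0.19, "z": 0, "rx": 0, "ry": 0, "rz": 0},
  {"x": -0.96, "y": 0.19, "z": 0, "rx": 0, "ry": 0, "rz": 0},
  {"x": -0.96, "y": 0.19, "z": 0, "rx": 0, "ry": 0, "rz": 0},
  {"x": -0.96, "y": 0.19, "z": 0, "rx": 0, "ry": 0, "rz": 0},
  {"x": -0.96, "y": 0.19, "z": 0, "rx": 0, "ry": 0, "rz": 0},
])

```text
t: 33.83
eef_pos: [490.6, 127.7, 243.2]
tcp_rot: [3.141, -0.0, 1.645]
ft_force: [0.1, 0.0, -0.3]
opening: 0.078
grip_force: 30.0
```

Request:
step_arm([
  {"x": -0.96, "y": 0.19, "z": 0, "rx": 0, "ry": 0, "rz": 0},
  {"x": -0.96, "y": 0.19, "z": 0, "rx": 0, "ry": 0, "rz": 0},
  {"x": -0.96, "y": 0.19, "z": 0, "rx": 0, "ry": 0, "rz": 0},
  {"x": -0.96, "y": 0.19, "z": 0, "rx": 0, "ry": 0, "rz": 0},
  {"x": -0.96, "y": 0.19, "z": 0, "rx": 0, "ry": 0, "rz": 0},
  {"x": -0.96, "y": 0.19, "z": 0, "rx": 0, "ry": 0, "rz": 0},
  {"x": -0.96, "y": 0.19, "z": 0, "rx": 0, "ry": 0, "rz": 0},
  {"x": -0.96, "y": 0.19, "z": 0, "rx": 0, "ry": 0, "rz": 0},
  {"x": -0.96, "y": 0.15, "z": 0, "rx": 0, "ry": 0, "rz": 0},
  {"x": -0.1, "y": 0, "z": 0, "rx": 0, "ry": 0, "rz": 0},
])

```text
t: 34.67
eef_pos: [549.0, -89.0, 242.9]
tcp_rot: [3.141, 0.001, 1.643]
ft_force: [-1.1, -0.6, -0.9]
opening: 0.082
grip_force: 30.0
```

Request:
step_arm([
  {"x": 0, "y": 0, "z": 0.8, "rx": 0, "ry": 0, "rz": 0},
  {"x": 0, "y": 0, "z": 0.8, "rx": 0, "ry": 0, "rz": 0},
  {"x": 0, "y": 0, "z": 0.8, "rx": 0, "ry": 0, "rz": 0},
  {"x": 0, "y": 0, "z": 0.6, "rx": 0, "ry": 0, "rz": 0},
  {"x": 0, "y": 0, "z": 0.4, "rx": 0, "ry": 0, "rz": 0},
  {"x": 0, "y": 0, "z": 0.2, "rx": 0, "ry": 0, "rz": 0},
  {"x": 0, "y": 0, "z": 0, "rx": 0, "ry": 0, "rz": 0},
  {"x": 0, "y": 0, "z": 0, "rx": 0, "ry": 0, "rz": 0},
  {"x": 0, "y": 0, "z": 0, "rx": 0, "ry": 0, "rz": 0},
  {"x": 0, "y": 0, "z": 0, "rx": 0, "ry": 0, "rz": 0},
])

```text
t: 35.5
eef_pos: [548.7, -85.9, 153.3]
tcp_rot: [3.14, 0.0, 1.645]
ft_force: [-0.5, 0.3, -0.5]
opening: 0.082
grip_force: 30.0
```

Run:
```python
from h import *
s=state();print(s['opening']*95,s['grip_force'],s['ft_force'])
to(549.4,-85,92,1.645)
```

```text
7.779986914797654 29.999940097332 [-0.45382555  0.29117162 -0.46742964]
t 35.5 at [548.7 -85.9 153.3] rot [3.14  0.    1.645] j [-0.27  0.46  1.8   0.    0.87 -0.35] shift(final yaw) [0.04 0.03 2.45] shift(now) [0.04 0.03 2.45] rz -0.0 dist 2.5
```

Request:
step_arm([
  {"x": 0.03, "y": 0.02, "z": 0.1, "rx": 0, "ry": 0, "rz": 0},
  {"x": 0, "y": 0, "z": 0.2, "rx": 0, "ry": 0, "rz": 0},
  {"x": 0, "y": 0, "z": 0.2, "rx": 0, "ry": 0, "rz": 0},
  {"x": 0, "y": 0, "z": 0.2, "rx": 0, "ry": 0, "rz": 0},
  {"x": 0, "y": 0, "z": 0.2, "rx": 0, "ry": 0, "rz": 0},
  {"x": 0, "y": 0, "z": 0.15, "rx": 0, "ry": 0, "rz": 0},
  {"x": 0, "y": 0, "z": 0, "rx": 0, "ry": 0, "rz": 0},
  {"x": 0, "y": 0, "z": 0, "rx": 0, "ry": 0, "rz": 0},
  {"x": 0, "y": 0, "z": 0, "rx": 0, "ry": 0, "rz": 0},
  {"x": 0, "y": 0, "z": 0, "rx": 0, "ry": 0, "rz": 0},
])

```text
t: 36.33
eef_pos: [548.9, -85.2, 126.3]
tcp_rot: [3.141, 0.0, 1.645]
ft_force: [-0.3, -0.3, -0.4]
opening: 0.085
grip_force: 30.0
```

Request:
step_arm([
  {"x": 0, "y": 0, "z": 0.2, "rx": 0, "ry": 0, "rz": 0},
  {"x": 0, "y": 0, "z": 0.2, "rx": 0, "ry": 0, "rz": 0},
  {"x": 0, "y": 0, "z": 0.2, "rx": 0, "ry": 0, "rz": 0},
  {"x": 0, "y": 0, "z": 0.2, "rx": 0, "ry": 0, "rz": 0},
  {"x": 0, "y": 0, "z": 0.2, "rx": 0, "ry": 0, "rz": 0},
  {"x": 0, "y": 0, "z": 0.2, "rx": 0, "ry": 0, "rz": 0},
  {"x": 0, "y": 0, "z": 0.1, "rx": 0, "ry": 0, "rz": 0},
  {"x": 0, "y": 0, "z": 0.06, "rx": 0, "ry": 0, "rz": 0},
  {"x": 0, "y": 0, "z": 0.03, "rx": 0, "ry": 0, "rz": 0},
  {"x": 0, "y": 0, "z": 0, "rx": 0, "ry": 0, "rz": 0},
])

```text
t: 37.17
eef_pos: [548.8, -85.1, 92.3]
tcp_rot: [3.141, 0.0, 1.645]
ft_force: [-4.0, 0.6, 12.5]
opening: 0.08
grip_force: 30.0
```

Request:
step_arm([
  {"x": 0, "y": 0, "z": 0, "rx": 0, "ry": 0, "rz": 0},
  {"x": 0, "y": 0, "z": 0, "rx": 0, "ry": 0, "rz": 0},
  {"x": 0, "y": 0, "z": 0, "rx": 0, "ry": 0, "rz": 0},
  {"x": 0, "y": 0, "z": 0, "rx": 0, "ry": 0, "rz": 0},
  {"x": 0, "y": 0, "z": -0.3, "rx": 0, "ry": 0, "rz": 0},
  {"x": 0, "y": 0, "z": -1, "rx": 0, "ry": 0, "rz": 0},
  {"x": 0, "y": 0, "z": -1, "rx": 0, "ry": 0, "rz": 0},
  {"x": 0, "y": 0, "z": -1, "rx": 0, "ry": 0, "rz": 0},
  {"x": 0, "y": 0, "z": -1, "rx": 0, "ry": 0, "rz": 0},
  {"x": 0, "y": 0, "z": -0.4, "rx": 0, "ry": 0, "rz": 0},
], jaw=0.4)

```text
t: 38.0
eef_pos: [549.7, -85.3, 212.4]
tcp_rot: [3.137, 0.001, 1.645]
ft_force: [0.1, -0.3, 0.0]
opening: 0.301
grip_force: 0.0
```

Run:
```python
from h import *
to(447,200.2,205,1.645)
t=save('top','t3');Q=cloud(t)
m=(Q[...,2]>97)&(Q[...,2]<112)&(np.hypot(Q[...,0]-447,Q[...,1]-200)<80); print('lid',m.sum(),Q[m].mean(0))
```

```text
t 38.0 at [549.7 -85.3 212.4] rot [3.137e+00 1.000e-03 1.645e+00] j [-0.27  0.39  1.73  0.    1.01 -0.35] shift(final yaw) [11.69 -3.25  0.3 ] shift(now) [11.69 -3.25  0.3 ] rz -0.0 dist 12.1
lid 94 [446.85005025 200.67857051 102.94332858]
```

Request:
step_arm([
  {"x": 0.85, "y": -0.25, "z": 0, "rx": 0, "ry": 0, "rz": 0},
  {"x": 0.85, "y": -0.25, "z": 0, "rx": 0, "ry": 0, "rz": 0},
  {"x": 0.85, "y": -0.25, "z": 0, "rx": 0, "ry": 0, "rz": 0},
  {"x": 0.85, "y": -0.25, "z": 0, "rx": 0, "ry": 0, "rz": 0},
  {"x": 0.85, "y": -0.25, "z": 0, "rx": 0, "ry": 0, "rz": 0},
  {"x": 0.85, "y": -0.25, "z": 0, "rx": 0, "ry": 0, "rz": 0},
  {"x": 0.85, "y": -0.25, "z": 0, "rx": 0, "ry": 0, "rz": 0},
  {"x": 0.85, "y": -0.25, "z": 0, "rx": 0, "ry": 0, "rz": 0},
  {"x": 0, "y": -0.25, "z": -0.5, "rx": 0, "ry": 0, "rz": 0},
  {"x": 0, "y": -0.25, "z": -0.5, "rx": 0, "ry": 0, "rz": 0},
], jaw=-0.4)

```text
t: 38.88
eef_pos: [472.8, 80.8, 232.7]
tcp_rot: [-3.139, -0.0, 1.647]
ft_force: [1.1, -0.1, 0.2]
opening: 0.701
grip_force: 0.0
```

Run:
```python
from h import *
from scipy.optimize import least_squares
t=save('wrist','w4')
for n in ['w3','w4']:
    c=load(n);P=cloud(c);Z=P[...,2];near=np.hypot(P[...,0]-447,P[...,1]-200.4)<85
    for lo,hi in [(100,107),(64,72),(5,11)]:
        m=near&(Z>lo)&(Z<hi); q=P[m][:,:2].astype(np.float32); print(n,lo,m.sum(),cv2.minEnclosingCircle(q) if len(q) else 0,P[m].mean(0))
to(447,200.4,200,1.645)
```

```text
w3 100 720 ((444.914794921875, 201.83502197265625), 17.776901245117188) [445.05475467 202.73894687 104.0039881 ]
w3 64 6815 ((445.2064514160156, 201.5442657470703), 66.04279327392578) [446.53960477 208.16109442  68.04457651]
w3 5 911 ((445.0086364746094, 204.3600311279297), 74.62744903564453) [446.55558776 252.51250779   8.42185557]
w4 100 1170 ((444.4801330566406, 201.21990966796875), 18.29309844970703) [445.05795075 200.96479547 104.12501745]
w4 64 10974 ((444.99755859375, 201.2435760498047), 66.32237243652344) [445.65806642 202.99310328  68.14141174]
w4 5 471 ((453.688720703125, 184.706787109375), 72.6490707397461) [473.33764247 149.67858546   8.42299623]
t 38.9 at [472.9  80.4 235.2] rot [ 3.141 -0.     1.646] j [ 0.03  0.26  1.88  0.    1.01 -0.04] shift(final yaw) [ 4.86 -0.68  1.41] shift(now) [ 4.86 -0.67  1.41] rz 0.01 dist 5.1
```

Request:
step_arm([
  {"x": 0.98, "y": -0.15, "z": 0, "rx": 0, "ry": 0, "rz": 0},
  {"x": 0.98, "y": -0.15, "z": 0, "rx": 0, "ry": 0, "rz": 0},
  {"x": 0.98, "y": -0.15, "z": 0, "rx": 0, "ry": 0, "rz": 0},
  {"x": 0.98, "y": -0.15, "z": 0, "rx": 0, "ry": 0, "rz": 0},
  {"x": 0.98, "y": -0.15, "z": 0, "rx": 0, "ry": 0, "rz": 0},
  {"x": 0, "y": 0, "z": 1, "rx": 0, "ry": 0, "rz": 0},
  {"x": 0, "y": 0, "z": 1, "rx": 0, "ry": 0, "rz": 0},
  {"x": 0, "y": 0, "z": 1, "rx": 0, "ry": 0, "rz": 0},
  {"x": 0, "y": 0, "z": 1, "rx": 0, "ry": 0, "rz": 0},
  {"x": 0, "y": 0, "z": 1, "rx": 0, "ry": 0, "rz": 0},
])

```text
t: 39.77
eef_pos: [445.8, 200.4, 106.8]
tcp_rot: [-3.141, 0.0, 1.645]
ft_force: [-0.3, -0.3, -0.1]
opening: 0.702
grip_force: 0.0
```

Request:
step_arm([
  {"x": 0, "y": 0, "z": 0.8, "rx": 0, "ry": 0, "rz": 0},
  {"x": 0, "y": 0, "z": 0.3, "rx": 0, "ry": 0, "rz": 0},
  {"x": 0, "y": 0, "z": 0.1, "rx": 0, "ry": 0, "rz": 0},
  {"x": 0, "y": 0, "z": 0, "rx": 0, "ry": 0, "rz": 0},
  {"x": 0, "y": 0, "z": 0, "rx": 0, "ry": 0, "rz": 0},
  {"x": 0, "y": 0, "z": 0, "rx": 0, "ry": 0, "rz": 0},
  {"x": 0, "y": 0, "z": 0, "rx": 0, "ry": 0, "rz": 0},
  {"x": 0, "y": 0, "z": 0, "rx": 0, "ry": 0, "rz": 0},
  {"x": 0, "y": 0, "z": 0, "rx": 0, "ry": 0, "rz": 0},
  {"x": 0, "y": 0, "z": 0, "rx": 0, "ry": 0, "rz": 0},
])

```text
t: 40.6
eef_pos: [446.3, 200.6, 79.2]
tcp_rot: [3.141, -0.0, 1.645]
ft_force: [-0.4, -0.3, -0.2]
opening: 0.7
grip_force: 0.0
```

Run:
```python
from h import *
to(445,201.3,73,1.645)
```

```text
t 40.6 at [446.3 200.6  79.2] rot [ 3.141 -0.     1.645] j [0.29 0.5  2.02 0.   0.62 0.21] shift(final yaw) [ 0.03 -0.05  0.25] shift(now) [ 0.03 -0.05  0.25] rz -0.0 dist 0.3
```

Request:
step_arm([
  {"x": 0.03, "y": -0.05, "z": 0.15, "rx": 0, "ry": 0, "rz": 0},
  {"x": 0, "y": 0, "z": 0.09, "rx": 0, "ry": 0, "rz": 0},
  {"x": 0, "y": 0, "z": 0, "rx": 0, "ry": 0, "rz": 0},
  {"x": 0, "y": 0, "z": 0, "rx": 0, "ry": 0, "rz": 0},
  {"x": 0, "y": 0, "z": 0, "rx": 0, "ry": 0, "rz": 0},
  {"x": 0, "y": 0, "z": 0, "rx": 0, "ry": 0, "rz": 0},
  {"x": 0, "y": 0, "z": 0, "rx": 0, "ry": 0, "rz": 0},
  {"x": 0, "y": 0, "z": 0, "rx": 0, "ry": 0, "rz": 0},
  {"x": 0, "y": 0, "z": 0, "rx": 0, "ry": 0, "rz": 0},
  {"x": 0, "y": 0, "z": 0, "rx": 0, "ry": 0, "rz": 0},
], jaw=1)

```text
t: 41.43
eef_pos: [444.8, 201.2, 72.8]
tcp_rot: [-3.141, -0.0, 1.645]
ft_force: [-0.1, -0.2, -2.8]
opening: 0.373
grip_force: 30.0
```

Run:
```python
from h import *
s=state();print(s['opening']*95,s['grip_force'],s['ft_force'])
to(445,201.3,230,1.645)
```

```text
35.42387998542354 29.99949485063553 [-0.13714708 -0.23398623 -2.79964817]
t 41.4 at [444.8 201.2  72.8] rot [-3.141 -0.     1.645] j [0.29 0.51 2.03 0.   0.6  0.22] shift(final yaw) [ 0.    0.01 -6.29] shift(now) [ 0.    0.01 -6.29] rz -0.0 dist 6.3
```

Request:
step_arm([
  {"x": 0, "y": 0, "z": -0.3, "rx": 0, "ry": 0, "rz": 0},
  {"x": 0, "y": 0, "z": -0.6, "rx": 0, "ry": 0, "rz": 0},
  {"x": 0, "y": 0, "z": -0.8, "rx": 0, "ry": 0, "rz": 0},
  {"x": 0, "y": 0, "z": -0.8, "rx": 0, "ry": 0, "rz": 0},
  {"x": 0, "y": 0, "z": -0.8, "rx": 0, "ry": 0, "rz": 0},
  {"x": 0, "y": 0, "z": -0.8, "rx": 0, "ry": 0, "rz": 0},
  {"x": 0, "y": 0, "z": -0.8, "rx": 0, "ry": 0, "rz": 0},
  {"x": 0, "y": 0, "z": -0.8, "rx": 0, "ry": 0, "rz": 0},
  {"x": 0, "y": 0, "z": -0.6, "rx": 0, "ry": 0, "rz": 0},
  {"x": 0, "y": 0, "z": -0.3, "rx": 0, "ry": 0, "rz": 0},
])

```text
t: 42.27
eef_pos: [445.0, 201.3, 240.1]
tcp_rot: [3.139, -0.001, 1.645]
ft_force: [-0.2, 0.0, -3.8]
opening: 0.375
grip_force: 30.0
```

Run:
```python
from h import *
s=state();print(s['opening']*95,s['grip_force'],s['ft_force'])
to(581,-83.3,230,1.645)
```

```text
35.59768454735376 29.99935895204544 [-0.20997086  0.04165938 -3.84740445]
t 42.3 at [445.  201.3 240.1] rot [ 3.139e+00 -1.000e-03  1.645e+00] j [0.29 0.27 1.85 0.   1.02 0.22] shift(final yaw) [-11.76   4.58   0.4 ] shift(now) [-11.75   4.58   0.4 ] rz -0.0 dist 12.6
```

Request:
step_arm([
  {"x": -0.5, "y": 0.2, "z": 0, "rx": 0, "ry": 0, "rz": 0},
  {"x": -0.84, "y": 0.33, "z": 0, "rx": 0, "ry": 0, "rz": 0},
  {"x": -0.84, "y": 0.33, "z": 0, "rx": 0, "ry": 0, "rz": 0},
  {"x": -0.84, "y": 0.33, "z": 0, "rx": 0, "ry": 0, "rz": 0},
  {"x": -0.84, "y": 0.33, "z": 0, "rx": 0, "ry": 0, "rz": 0},
  {"x": -0.84, "y": 0.33, "z": 0, "rx": 0, "ry": 0, "rz": 0},
  {"x": -0.84, "y": 0.33, "z": 0, "rx": 0, "ry": 0, "rz": 0},
  {"x": -0.84, "y": 0.33, "z": 0, "rx": 0, "ry": 0, "rz": 0},
  {"x": -0.84, "y": 0.33, "z": 0, "rx": 0, "ry": 0, "rz": 0},
  {"x": -0.84, "y": 0.33, "z": 0, "rx": 0, "ry": 0, "rz": 0},
])

```text
t: 43.1
eef_pos: [538.8, 5.1, 237.5]
tcp_rot: [-3.141, -0.0, 1.645]
ft_force: [0.2, 0.8, -3.1]
opening: 0.373
grip_force: 30.0
```

Request:
step_arm([
  {"x": -0.84, "y": 0.33, "z": 0, "rx": 0, "ry": 0, "rz": 0},
  {"x": -0.84, "y": 0.33, "z": 0, "rx": 0, "ry": 0, "rz": 0},
  {"x": -0.84, "y": 0.33, "z": 0, "rx": 0, "ry": 0, "rz": 0},
  {"x": -0.84, "y": 0.3, "z": 0, "rx": 0, "ry": 0, "rz": 0},
  {"x": -0.33, "y": 0.12, "z": 0, "rx": 0, "ry": 0, "rz": 0},
  {"x": 0, "y": 0, "z": 0, "rx": 0, "ry": 0, "rz": 0},
  {"x": 0, "y": 0, "z": 0.5, "rx": 0, "ry": 0, "rz": 0},
  {"x": 0, "y": 0, "z": 0.5, "rx": 0, "ry": 0, "rz": 0},
  {"x": 0, "y": 0, "z": 0, "rx": 0, "ry": 0, "rz": 0},
  {"x": 0, "y": 0, "z": 0, "rx": 0, "ry": 0, "rz": 0},
])

```text
t: 43.93
eef_pos: [580.2, -82.3, 212.6]
tcp_rot: [-3.14, -0.001, 1.645]
ft_force: [-0.7, 0.6, -2.6]
opening: 0.372
grip_force: 30.0
```

Request:
step_arm([
  {"x": 0, "y": 0, "z": 0, "rx": 0, "ry": 0, "rz": 0},
  {"x": 0, "y": 0, "z": 0, "rx": 0, "ry": 0, "rz": 0},
  {"x": 0, "y": 0, "z": 0, "rx": 0, "ry": 0, "rz": 0},
  {"x": 0, "y": 0, "z": 0, "rx": 0, "ry": 0, "rz": 0},
  {"x": 0, "y": 0, "z": 0, "rx": 0, "ry": 0, "rz": 0},
  {"x": 0, "y": 0, "z": 0, "rx": 0, "ry": 0, "rz": 0},
  {"x": 0, "y": 0, "z": 0, "rx": 0, "ry": 0, "rz": 0},
  {"x": 0, "y": 0, "z": 0, "rx": 0, "ry": 0, "rz": 0},
  {"x": 0, "y": 0, "z": 0, "rx": 0, "ry": 0, "rz": 0},
  {"x": 0, "y": 0, "z": 0, "rx": 0, "ry": 0, "rz": 0},
])

```text
t: 44.77
eef_pos: [580.8, -83.3, 212.8]
tcp_rot: [-3.142, -0.0, 1.645]
ft_force: [0.4, 0.3, -3.4]
opening: 0.374
grip_force: 30.0
```

Run:
```python
from h import *
c=save('wrist','w5');P=cloud(c);Z=P[...,2]
s=state();p=s['eef_pos']
near=np.hypot(P[...,0]-p[0],P[...,1]-p[1])<80
h=np.histogram(Z[near],bins=range(60,260,8));print(h)
zt=p[2]-72.8+68
m=near&(abs(Z-zt)<4); q=P[m]; print('dome',m.sum(),cv2.minEnclosingCircle(q[:,:2].astype(np.float32)),np.polyfit(q[:,1],q[:,2],1))
to(581,-83.3,152.8,1.645)
```

```text
(array([    0,     1,     6,     0,     0,     0,     0,     0,     0,
           0,   462,  1517,    37,    41,    50,    55,    57,   133,
       17386,   322,   404,   480,  1464,  1665]), array([ 60,  68,  76,  84,  92, 100, 108, 116, 124, 132, 140, 148, 156,
       164, 172, 180, 188, 196, 204, 212, 220, 228, 236, 244, 252]))
dome 17377 ((581.2024536132812, -83.35562133789062), 66.21646881103516) [-4.69674096e-03  2.07784399e+02]
t 44.8 at [580.8 -83.3 212.8] rot [-3.142 -0.     1.645] j [-0.25  0.44  1.66  0.    1.05 -0.33] shift(final yaw) [-0.    0.01  2.4 ] shift(now) [-0.    0.01  2.4 ] rz -0.0 dist 2.4
```

Request:
step_arm([
  {"x": 0, "y": 0, "z": 0.4, "rx": 0, "ry": 0, "rz": 0},
  {"x": 0, "y": 0, "z": 0.4, "rx": 0, "ry": 0, "rz": 0},
  {"x": 0, "y": 0, "z": 0.4, "rx": 0, "ry": 0, "rz": 0},
  {"x": 0, "y": 0, "z": 0.3, "rx": 0, "ry": 0, "rz": 0},
  {"x": 0, "y": 0, "z": 0.2, "rx": 0, "ry": 0, "rz": 0},
  {"x": 0, "y": 0, "z": 0.2, "rx": 0, "ry": 0, "rz": 0},
  {"x": 0, "y": 0, "z": 0.15, "rx": 0, "ry": 0, "rz": 0},
  {"x": 0, "y": 0, "z": 0, "rx": 0, "ry": 0, "rz": 0},
  {"x": 0, "y": 0, "z": 0, "rx": 0, "ry": 0, "rz": 0},
  {"x": 0, "y": 0, "z": 0, "rx": 0, "ry": 0, "rz": 0},
])

```text
t: 45.65
eef_pos: [581.0, -83.3, 162.0]
tcp_rot: [3.141, 0.0, 1.645]
ft_force: [0.1, 0.5, -3.9]
opening: 0.374
grip_force: 30.0
```

Request:
step_arm([
  {"x": 0, "y": 0, "z": 0.08, "rx": 0, "ry": 0, "rz": 0},
  {"x": 0, "y": 0, "z": 0.08, "rx": 0, "ry": 0, "rz": 0},
  {"x": 0, "y": 0, "z": 0.08, "rx": 0, "ry": 0, "rz": 0},
  {"x": 0, "y": 0, "z": 0.08, "rx": 0, "ry": 0, "rz": 0},
  {"x": 0, "y": 0, "z": 0.04, "rx": 0, "ry": 0, "rz": 0},
  {"x": 0, "y": 0, "z": 0.02, "rx": 0, "ry": 0, "rz": 0},
  {"x": 0, "y": 0, "z": 0, "rx": 0, "ry": 0, "rz": 0},
  {"x": 0, "y": 0, "z": 0, "rx": 0, "ry": 0, "rz": 0},
  {"x": 0, "y": 0, "z": 0, "rx": 0, "ry": 0, "rz": 0},
  {"x": 0, "y": 0, "z": 0, "rx": 0, "ry": 0, "rz": 0},
])

```text
t: 46.48
eef_pos: [580.7, -83.2, 152.9]
tcp_rot: [3.141, 0.0, 1.645]
ft_force: [-2.6, 1.1, 5.8]
opening: 0.374
grip_force: 30.0
```

Request:
step_arm([
  {"x": 0, "y": 0, "z": 0, "rx": 0, "ry": 0, "rz": 0},
  {"x": 0, "y": 0, "z": 0, "rx": 0, "ry": 0, "rz": 0},
  {"x": 0, "y": 0, "z": 0, "rx": 0, "ry": 0, "rz": 0},
  {"x": 0, "y": 0, "z": 0, "rx": 0, "ry": 0, "rz": 0},
  {"x": 0, "y": 0, "z": -0.3, "rx": 0, "ry": 0, "rz": 0},
  {"x": 0, "y": 0, "z": -0.7, "rx": 0, "ry": 0, "rz": 0},
  {"x": 0, "y": 0, "z": -1, "rx": 0, "ry": 0, "rz": 0},
  {"x": 0, "y": 0, "z": -0.6, "rx": 0, "ry": 0, "rz": 0},
  {"x": 0, "y": 0, "z": 0, "rx": 0, "ry": 0, "rz": 0},
  {"x": 0, "y": 0, "z": 0, "rx": 0, "ry": 0, "rz": 0},
], jaw=0)

```text
t: 47.32
eef_pos: [580.9, -83.3, 217.9]
tcp_rot: [3.14, 0.0, 1.645]
ft_force: [0.3, 0.4, -0.7]
opening: 0.5
grip_force: 0.0
```

Run:
```python
from h import *
c=save('wrist','w6');P=cloud(c);Z=P[...,2]
near=np.hypot(P[...,0]-581,P[...,1]+83.3)<85
for lo,hi in [(143,153),(84,91)]:
    m=near&(Z>lo)&(Z<hi); q=P[m]; print(lo,m.sum(),cv2.minEnclosingCircle(q[:,:2].astype(np.float32)),q[:,2].mean(),np.polyfit(q[:,1],q[:,2],1),np.polyfit(q[:,0],q[:,2],1))
m=(Z>118)&(Z<140)&(np.hypot(P[...,0]-628,P[...,1]-76)<40); print('knobL',m.sum(),P[m].mean(0), cv2.minEnclosingCircle(P[m][:,:2].astype(np.float32)))
for th in [0,0.3]: pass
H=np.array([581,-83.3])+94*np.array([np.cos(.075),np.sin(.075)]);print('hinge',H)
for n,k in [('L',[628.3,76.7]),('R',[648.2,-234.5])]: d=np.array(k)-H;print(n,np.hypot(*d),np.arctan2(d[1],d[0])-.075)
to(628.3,76.7,210,1.645)
```

```text
143 13708 ((581.238037109375, -83.13316345214844), 66.20118713378906) 148.0727712558173 [-2.86673993e-03  1.47861841e+02] [6.60124576e-04 1.47689598e+02]
84 1295 ((586.4746704101562, -74.0036392211914), 79.25008392333984) 88.46797381041254 [3.30033390e-03 8.85497658e+01] [-2.02988434e-04  8.85850731e+01]
knobL 396 [627.67584315  75.8058185  132.44917305] ((628.7085571289062, 76.79536437988281), 7.215480327606201)
hinge [674.7357489  -76.25660752]
L 159.8499376260589 1.7905413556917684
R 160.45285050303616 -1.811939988315915
t 47.4 at [580.6 -83.2 216.9] rot [-3.142 -0.     1.645] j [-0.25  0.43  1.65  0.    1.05 -0.33] shift(final yaw) [6.24 2.38 0.28] shift(now) [6.24 2.38 0.28] rz -0.0 dist 6.7
```

The lid sits level, with its dome top at 148 mm and centred within 0.3 mm. Next I do the left ring half.

Request:
step_arm([
  {"x": 0.89, "y": 0.34, "z": 0, "rx": 0, "ry": 0, "rz": 0},
  {"x": 0.89, "y": 0.34, "z": 0, "rx": 0, "ry": 0, "rz": 0},
  {"x": 0.89, "y": 0.34, "z": 0, "rx": 0, "ry": 0, "rz": 0},
  {"x": 0.89, "y": 0.34, "z": 0, "rx": 0, "ry": 0, "rz": 0},
  {"x": 0.89, "y": 0.34, "z": 0, "rx": 0, "ry": 0, "rz": 0},
  {"x": 0.89, "y": 0.34, "z": 0, "rx": 0, "ry": 0, "rz": 0},
  {"x": 0.89, "y": 0.34, "z": 0, "rx": 0, "ry": 0, "rz": 0},
  {"x": 0, "y": 0, "z": 0, "rx": 0, "ry": 0, "rz": -1},
  {"x": 0, "y": 0, "z": 0, "rx": 0, "ry": 0, "rz": -1},
  {"x": 0, "y": 0, "z": 0, "rx": 0, "ry": 0, "rz": -1},
])

```text
t: 48.2
eef_pos: [628.2, 77.1, 215.5]
tcp_rot: [-3.139, -0.001, 1.951]
ft_force: [0.5, 0.0, 0.1]
opening: 0.5
grip_force: 0.0
```

Run:
```python
from h import *
to(628.3,76.5,112,1.945)
```

```text
t 48.2 at [628.2  77.1 215.5] rot [-3.139e+00 -1.000e-03  1.951e+00] j [ 0.02  0.5   1.54  0.    1.11 -0.36] shift(final yaw) [-0.02 -0.    4.14] shift(now) [-0.02 -0.    4.14] rz 0.06 dist 4.1
```

Request:
step_arm([
  {"x": 0, "y": 0, "z": 0.8, "rx": 0, "ry": 0, "rz": 0},
  {"x": 0, "y": 0, "z": 0.9, "rx": 0, "ry": 0, "rz": 0},
  {"x": 0, "y": 0, "z": 0.9, "rx": 0, "ry": 0, "rz": 0},
  {"x": 0, "y": 0, "z": 0.9, "rx": 0, "ry": 0, "rz": 0},
  {"x": 0, "y": 0, "z": 0.5, "rx": 0, "ry": 0, "rz": 0},
  {"x": 0, "y": 0, "z": 0.1, "rx": 0, "ry": 0, "rz": 0},
  {"x": 0, "y": 0, "z": 0, "rx": 0, "ry": 0, "rz": 0},
  {"x": 0, "y": 0, "z": 0, "rx": 0, "ry": 0, "rz": 0},
  {"x": 0, "y": 0, "z": 0, "rx": 0, "ry": 0, "rz": 0},
  {"x": 0, "y": 0, "z": 0, "rx": 0, "ry": 0, "rz": 0},
])

```text
t: 49.03
eef_pos: [629.0, 76.5, 115.6]
tcp_rot: [3.14, 0.0, 1.945]
ft_force: [0.2, 0.5, -0.3]
opening: 0.5
grip_force: 0.0
```

Request:
step_arm([
  {"x": 0, "y": 0, "z": 0, "rx": 0, "ry": 0, "rz": 0},
  {"x": 0, "y": 0, "z": 0, "rx": 0, "ry": 0, "rz": 0},
  {"x": 0, "y": 0, "z": 0, "rx": 0, "ry": 0, "rz": 0},
  {"x": 0, "y": 0, "z": 0, "rx": 0, "ry": 0, "rz": 0},
  {"x": 0, "y": 0, "z": 0, "rx": 0, "ry": 0, "rz": 0},
  {"x": 0, "y": 0, "z": 0, "rx": 0, "ry": 0, "rz": 0},
  {"x": 0, "y": 0, "z": 0, "rx": 0, "ry": 0, "rz": 0},
  {"x": 0, "y": 0, "z": 0, "rx": 0, "ry": 0, "rz": 0},
  {"x": 0, "y": 0, "z": 0, "rx": 0, "ry": 0, "rz": 0},
  {"x": 0, "y": 0, "z": 0, "rx": 0, "ry": 0, "rz": 0},
], jaw=1)

```text
t: 49.87
eef_pos: [628.6, 76.5, 114.7]
tcp_rot: [3.142, -0.0, 1.945]
ft_force: [-0.0, 0.2, 0.5]
opening: 0.136
grip_force: 30.0
```

```bash
cat >> h.py <<'E'
def arc(C,a_list,z):
    """row shifts (units) from present pose along points C+r*(cos a,sin a), yaw fixed"""
    s=state(); p=s['eef_pos']; w=s['tcp_rot'][2]; d=p[:2]-C; r=np.hypot(*d); a0=np.arctan2(d[1],d[0]); q=p[:2]
    print('at',p.round(1),'r',r.round(1),'a',a0.round(3),'open',s['opening']*95,'F',s['ft_force'].round(1),'dz',round((p[2]-z)/25,2))
    for a in a_list:
        n=C+160*np.array([np.cos(a0+a),np.sin(a0+a)]); e=n-q; q=n
        print(a,'x %.2f y %.2f'%((e[0]*np.cos(w)+e[1]*np.sin(w))/25,(e[0]*np.sin(w)-e[1]*np.cos(w))/25),n.round(1))
H=np.array([674.7,-76.3])
E
python3 - <<'E'
from h import *
arc(H,np.arange(.1,1.2,.1),112)
E
```

```text
at [628.6  76.5 114.7] r 159.6 a 1.864 open 12.87629615075877 F [-0.   0.2  0.5] dz 0.11
0.1 x 0.04 y -0.64 [613.4  71.5]
0.2 x -0.04 y -0.64 [599.   64.6]
0.30000000000000004 x -0.11 y -0.63 [585.3  56.4]
0.4 x -0.17 y -0.62 [572.5  46.8]
0.5 x -0.23 y -0.60 [560.7  36. ]
0.6 x -0.29 y -0.57 [550.1  24. ]
0.7000000000000001 x -0.34 y -0.54 [540.7  11.1]
0.8 x -0.40 y -0.50 [532.6  -2.7]
0.9 x -0.44 y -0.46 [526.  -17.3]
1.0 x -0.49 y -0.41 [520.8 -32.4]
1.1 x -0.53 y -0.36 [517.2 -48. ]
```

Request:
step_arm([
  {"x": 0.02, "y": -0.32, "z": 0, "rx": 0, "ry": 0, "rz": 0},
  {"x": 0.02, "y": -0.32, "z": 0, "rx": 0, "ry": 0, "rz": 0},
  {"x": -0.04, "y": -0.64, "z": 0, "rx": 0, "ry": 0, "rz": 0},
  {"x": -0.11, "y": -0.63, "z": 0, "rx": 0, "ry": 0, "rz": 0},
  {"x": -0.17, "y": -0.62, "z": 0, "rx": 0, "ry": 0, "rz": 0},
  {"x": -0.23, "y": -0.6, "z": 0, "rx": 0, "ry": 0, "rz": 0},
  {"x": -0.29, "y": -0.57, "z": 0, "rx": 0, "ry": 0, "rz": 0},
  {"x": 0, "y": 0, "z": 0, "rx": 0, "ry": 0, "rz": 0},
  {"x": 0, "y": 0, "z": 0, "rx": 0, "ry": 0, "rz": 0},
  {"x": 0, "y": 0, "z": 0, "rx": 0, "ry": 0, "rz": 0},
])

```text
t: 50.7
eef_pos: [548.0, 24.5, 114.8]
tcp_rot: [-3.139, -0.002, 1.944]
ft_force: [-6.9, 4.6, 6.4]
opening: 0.139
grip_force: 30.0
```

Run:
```python
from h import *
arc(H,np.arange(.05,.6,.05),114)
c=save('top','t4');im=c['image'][145:225,285:415][:,:,::-1]
cv2.imwrite('pics/crop6.png',cv2.resize(im,None,fx=6,fy=6,interpolation=cv2.INTER_CUBIC))
```

```text
at [548.   24.5 114.8] r 161.9 a 2.469 open 13.206859791760202 F [-6.9  4.6  6.4] dz 0.03
0.05 x -0.23 y -0.23 [544.7  17. ]
0.1 x -0.18 y -0.26 [540.2  10.4]
0.15000000000000002 x -0.19 y -0.25 [536.    3.5]
0.2 x -0.21 y -0.24 [532.2  -3.5]
0.25 x -0.22 y -0.23 [528.8 -10.7]
0.3 x -0.23 y -0.22 [525.7 -18.1]
0.35000000000000003 x -0.24 y -0.21 [522.9 -25.6]
0.4 x -0.25 y -0.20 [520.6 -33.3]
0.45 x -0.26 y -0.19 [518.6 -41. ]
0.5 x -0.27 y -0.17 [517.1 -48.9]
0.55 x -0.28 y -0.16 [515.9 -56.8]
```

View pics/crop6.png

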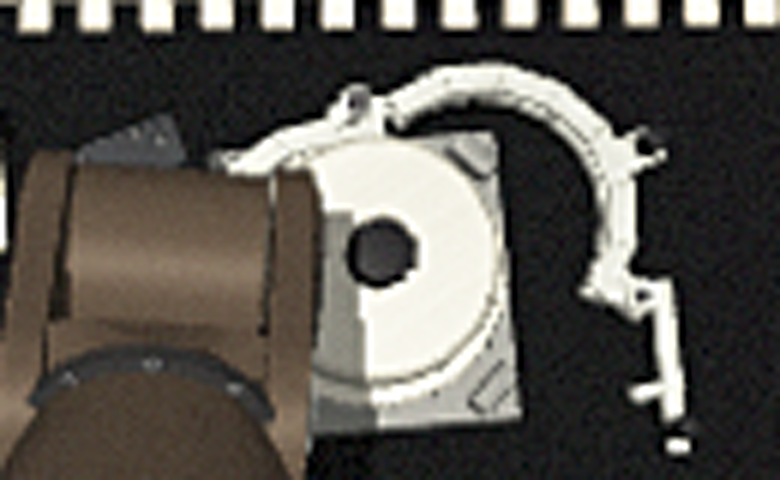

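The left half is swinging in cleanly; its knob is under the wrist and the lid stays put at (405,255). I continue the arc.

Request:
step_arm([
  {"x": -0.18, "y": -0.26, "z": 0, "rx": 0, "ry": 0, "rz": 0},
  {"x": -0.19, "y": -0.26, "z": 0, "rx": 0, "ry": 0, "rz": 0},
  {"x": -0.2, "y": -0.25, "z": 0, "rx": 0, "ry": 0, "rz": 0},
  {"x": 0, "y": 0, "z": 0, "rx": 0, "ry": 0, "rz": 0},
  {"x": 0, "y": 0, "z": 0, "rx": 0, "ry": 0, "rz": 0},
  {"x": 0, "y": 0, "z": 0, "rx": 0, "ry": 0, "rz": 0},
  {"x": 0, "y": 0, "z": 0, "rx": 0, "ry": 0, "rz": 0},
  {"x": 0, "y": 0, "z": 0, "rx": 0, "ry": 0, "rz": 0},
  {"x": 0, "y": 0, "z": 0, "rx": 0, "ry": 0, "rz": 0},
  {"x": 0, "y": 0, "z": 0, "rx": 0, "ry": 0, "rz": 0},
])

```text
t: 51.58
eef_pos: [535.2, 4.5, 114.7]
tcp_rot: [-3.139, -0.002, 1.945]
ft_force: [-9.0, 4.0, 8.1]
opening: 0.139
grip_force: 30.0
```

Run:
```python
from h import *
arc(H,np.arange(.05,.35,.05),114)
```

```text
at [535.2   4.5 114.7] r 161.2 a 2.617 open 13.166317322764728 F [-9.   4.   8.1] dz 0.03
0.05 x -0.24 y -0.22 [532.4  -3.1]
0.1 x -0.22 y -0.23 [528.9 -10.3]
0.15000000000000002 x -0.23 y -0.22 [525.8 -17.7]
0.2 x -0.24 y -0.21 [523.1 -25.2]
0.25 x -0.25 y -0.20 [520.7 -32.9]
0.3 x -0.26 y -0.19 [518.7 -40.6]
```

Request:
step_arm([
  {"x": -0.1, "y": -0.13, "z": 0, "rx": 0, "ry": 0, "rz": 0},
  {"x": -0.1, "y": -0.13, "z": 0, "rx": 0, "ry": 0, "rz": 0},
  {"x": 0, "y": 0, "z": 0, "rx": 0, "ry": 0, "rz": 0},
  {"x": 0, "y": 0, "z": 0, "rx": 0, "ry": 0, "rz": 0},
  {"x": 0, "y": 0, "z": 0, "rx": 0, "ry": 0, "rz": 0},
  {"x": 0, "y": 0, "z": 0, "rx": 0, "ry": 0, "rz": 0},
  {"x": 0, "y": 0, "z": 0, "rx": 0, "ry": 0, "rz": 0},
  {"x": 0, "y": 0, "z": 0, "rx": 0, "ry": 0, "rz": 0},
  {"x": 0, "y": 0, "z": 0, "rx": 0, "ry": 0, "rz": 0},
  {"x": 0, "y": 0, "z": 0, "rx": 0, "ry": 0, "rz": 0},
])

```text
t: 52.42
eef_pos: [533.4, -0.4, 114.9]
tcp_rot: [3.138, -0.003, 1.944]
ft_force: [5.0, 24.1, 1.0]
opening: 0.139
grip_force: 30.0
```

Request:
step_arm([
  {"x": -0.1, "y": -0.12, "z": 0, "rx": 0, "ry": 0, "rz": 0},
  {"x": -0.1, "y": -0.12, "z": 0, "rx": 0, "ry": 0, "rz": 0},
  {"x": 0, "y": 0, "z": 0, "rx": 0, "ry": 0, "rz": 0},
  {"x": 0, "y": 0, "z": 0, "rx": 0, "ry": 0, "rz": 0},
  {"x": 0, "y": 0, "z": 0, "rx": 0, "ry": 0, "rz": 0},
  {"x": 0, "y": 0, "z": 0, "rx": 0, "ry": 0, "rz": 0},
  {"x": 0, "y": 0, "z": 0, "rx": 0, "ry": 0, "rz": 0},
  {"x": 0, "y": 0, "z": 0, "rx": 0, "ry": 0, "rz": 0},
  {"x": 0, "y": 0, "z": 0, "rx": 0, "ry": 0, "rz": 0},
  {"x": 0, "y": 0, "z": 0, "rx": 0, "ry": 0, "rz": 0},
])

```text
t: 53.25
eef_pos: [535.7, -6.7, 116.0]
tcp_rot: [3.125, 0.002, 1.942]
ft_force: [31.5, 34.9, -9.4]
opening: 0.138
grip_force: 30.0
```

Run:
```python
from h import *
arc(H,np.arange(.05,.3,.05),114)
c=save('side','s3'); im=c['image'][150:280,280:430][:,:,::-1]
cv2.imwrite('pics/crop7.png',cv2.resize(im,None,fx=4.5,fy=4.5,interpolation=cv2.INTER_CUBIC))
```

```text
at [535.7  -6.7 116. ] r 155.5 a 2.678 open 13.099496036678989 F [31.5 34.9 -9.4] dz 0.08
0.05 x -0.09 y -0.35 [528.2 -11.9]
0.1 x -0.23 y -0.22 [525.2 -19.3]
0.15000000000000002 x -0.24 y -0.21 [522.5 -26.9]
0.2 x -0.25 y -0.20 [520.2 -34.6]
0.25 x -0.26 y -0.18 [518.3 -42.3]
```

The closed stop is reached at about (534,0). I relax the push and release.

Request:
step_arm([
  {"x": 0.1, "y": 0.12, "z": 0, "rx": 0, "ry": 0, "rz": 0},
  {"x": 0.1, "y": 0.12, "z": 0, "rx": 0, "ry": 0, "rz": 0},
  {"x": 0, "y": 0, "z": 0, "rx": 0, "ry": 0, "rz": 0},
  {"x": 0, "y": 0, "z": 0, "rx": 0, "ry": 0, "rz": 0},
  {"x": 0, "y": 0, "z": 0, "rx": 0, "ry": 0, "rz": 0},
  {"x": 0, "y": 0, "z": 0, "rx": 0, "ry": 0, "rz": 0},
  {"x": 0, "y": 0, "z": 0, "rx": 0, "ry": 0, "rz": 0},
  {"x": 0, "y": 0, "z": 0, "rx": 0, "ry": 0, "rz": 0},
  {"x": 0, "y": 0, "z": 0, "rx": 0, "ry": 0, "rz": 0},
  {"x": 0, "y": 0, "z": 0, "rx": 0, "ry": 0, "rz": 0},
])

```text
t: 54.13
eef_pos: [536.6, -4.4, 115.9]
tcp_rot: [3.134, 0.005, 1.944]
ft_force: [13.3, -6.1, 0.9]
opening: 0.137
grip_force: 30.0
```

Request:
step_arm([
  {"x": 0, "y": 0, "z": 0, "rx": 0, "ry": 0, "rz": 0},
  {"x": 0, "y": 0, "z": 0, "rx": 0, "ry": 0, "rz": 0},
  {"x": 0, "y": 0, "z": 0, "rx": 0, "ry": 0, "rz": 0},
  {"x": 0, "y": 0, "z": 0, "rx": 0, "ry": 0, "rz": 0},
  {"x": 0, "y": 0, "z": -0.6, "rx": 0, "ry": 0, "rz": 0},
  {"x": 0, "y": 0, "z": -1, "rx": 0, "ry": 0, "rz": 0},
  {"x": 0, "y": 0, "z": -1, "rx": 0, "ry": 0, "rz": 0},
  {"x": 0, "y": 0, "z": -1, "rx": 0, "ry": 0, "rz": 0},
  {"x": 0, "y": 0, "z": -0.5, "rx": 0, "ry": 0, "rz": 0},
  {"x": 0, "y": 0, "z": 0, "rx": 0, "ry": 0, "rz": 0},
], jaw=0.3)

```text
t: 54.97
eef_pos: [533.6, -3.2, 219.6]
tcp_rot: [3.138, 0.002, 1.945]
ft_force: [-0.5, 0.2, 0.3]
opening: 0.352
grip_force: 0.0
```

Run:
```python
from h import *
c=save('wrist','w7');P=cloud(c);Z=P[...,2]
m=(Z>120)&(Z<140)&(np.hypot(P[...,0]-534,P[...,1])<30);print(m.sum(),P[m].mean(0) if m.any() else 0)
to(648,-234.5,215,1.2)
```

```text
250 [535.60642911  -0.99989687 132.76454279]
t 55.0 at [533.   -3.2 217.8] rot [3.140e+00 1.000e-03 1.945e+00] j [-0.13  0.36  1.78  0.    1.   -0.5 ] shift(final yaw) [-6.96  7.64  0.11] shift(now) [-10.29   0.9    0.11] rz 7.45 dist 10.3
```

Request:
step_arm([
  {"x": -0.94, "y": 0.08, "z": 0, "rx": 0, "ry": 0, "rz": 0},
  {"x": -0.94, "y": 0.08, "z": 0, "rx": 0, "ry": 0, "rz": 0},
  {"x": -0.94, "y": 0.08, "z": 0, "rx": 0, "ry": 0, "rz": 0},
  {"x": -0.94, "y": 0.08, "z": 0, "rx": 0, "ry": 0, "rz": 0},
  {"x": -0.94, "y": 0.08, "z": 0, "rx": 0, "ry": 0, "rz": 0},
  {"x": -0.94, "y": 0.08, "z": 0, "rx": 0, "ry": 0, "rz": 0},
  {"x": -0.94, "y": 0.08, "z": 0, "rx": 0, "ry": 0, "rz": 0},
  {"x": -0.94, "y": 0.08, "z": 0, "rx": 0, "ry": 0, "rz": 0},
  {"x": -0.94, "y": 0.08, "z": 0, "rx": 0, "ry": 0, "rz": 0},
  {"x": -0.94, "y": 0.08, "z": 0, "rx": 0, "ry": 0, "rz": 0},
])

```text
t: 55.85
eef_pos: [637.2, -215.5, 214.9]
tcp_rot: [-3.14, -0.002, 1.945]
ft_force: [0.4, 0.5, 0.1]
opening: 0.348
grip_force: 0.0
```

Request:
step_arm([
  {"x": -0.89, "y": 0.1, "z": 0, "rx": 0, "ry": 0, "rz": 0},
  {"x": 0, "y": 0, "z": 0, "rx": 0, "ry": 0, "rz": 0.95},
  {"x": 0, "y": 0, "z": 0, "rx": 0, "ry": 0, "rz": 0.95},
  {"x": 0, "y": 0, "z": 0, "rx": 0, "ry": 0, "rz": 0.95},
  {"x": 0, "y": 0, "z": 0, "rx": 0, "ry": 0, "rz": 0.95},
  {"x": 0, "y": 0, "z": 0, "rx": 0, "ry": 0, "rz": 0.95},
  {"x": 0, "y": 0, "z": 0, "rx": 0, "ry": 0, "rz": 0.95},
  {"x": 0, "y": 0, "z": 0, "rx": 0, "ry": 0, "rz": 0.95},
  {"x": 0, "y": 0, "z": 0, "rx": 0, "ry": 0, "rz": 0.8},
  {"x": 0, "y": 0, "z": 0, "rx": 0, "ry": 0, "rz": 0},
], jaw=-0.1)

```text
t: 56.68
eef_pos: [647.3, -234.2, 215.0]
tcp_rot: [-3.139, -0.0, 1.196]
ft_force: [-0.7, 0.8, 0.6]
opening: 0.55
grip_force: 0.0
```

Run:
```python
from h import *
to(648,-234.5,114,1.2)
```

```text
t 56.7 at [ 647.3 -234.2  215. ] rot [-3.139 -0.     1.196] j [-0.44  0.58  1.38  0.    1.18 -0.07] shift(final yaw) [0.   0.03 4.04] shift(now) [0.   0.03 4.04] rz -0.04 dist 4.0
```

Request:
step_arm([
  {"x": 0, "y": 0.03, "z": 0.8, "rx": 0, "ry": 0, "rz": 0},
  {"x": 0, "y": 0, "z": 0.9, "rx": 0, "ry": 0, "rz": 0},
  {"x": 0, "y": 0, "z": 0.9, "rx": 0, "ry": 0, "rz": 0},
  {"x": 0, "y": 0, "z": 0.9, "rx": 0, "ry": 0, "rz": 0},
  {"x": 0, "y": 0, "z": 0.4, "rx": 0, "ry": 0, "rz": 0},
  {"x": 0, "y": 0, "z": 0.1, "rx": 0, "ry": 0, "rz": 0},
  {"x": 0, "y": 0, "z": 0, "rx": 0, "ry": 0, "rz": 0},
  {"x": 0, "y": 0, "z": 0, "rx": 0, "ry": 0, "rz": 0},
  {"x": 0, "y": 0, "z": 0, "rx": 0, "ry": 0, "rz": 0},
  {"x": 0, "y": 0, "z": 0, "rx": 0, "ry": 0, "rz": 0},
])

```text
t: 57.52
eef_pos: [648.9, -235.0, 118.4]
tcp_rot: [3.14, 0.0, 1.2]
ft_force: [-1.0, 0.7, -0.2]
opening: 0.548
grip_force: 0.0
```

Request:
step_arm([
  {"x": 0, "y": 0, "z": 0, "rx": 0, "ry": 0, "rz": 0},
  {"x": 0, "y": 0, "z": 0, "rx": 0, "ry": 0, "rz": 0},
  {"x": 0, "y": 0, "z": 0, "rx": 0, "ry": 0, "rz": 0},
  {"x": 0, "y": 0, "z": 0, "rx": 0, "ry": 0, "rz": 0},
  {"x": 0, "y": 0, "z": 0, "rx": 0, "ry": 0, "rz": 0},
  {"x": 0, "y": 0, "z": 0, "rx": 0, "ry": 0, "rz": 0},
  {"x": 0, "y": 0, "z": 0, "rx": 0, "ry": 0, "rz": 0},
  {"x": 0, "y": 0, "z": 0, "rx": 0, "ry": 0, "rz": 0},
  {"x": 0, "y": 0, "z": 0, "rx": 0, "ry": 0, "rz": 0},
  {"x": 0, "y": 0, "z": 0, "rx": 0, "ry": 0, "rz": 0},
], jaw=1)

```text
t: 58.35
eef_pos: [648.5, -234.8, 117.0]
tcp_rot: [-3.141, -0.0, 1.2]
ft_force: [0.3, 1.0, -0.2]
opening: 0.141
grip_force: 30.0
```

Run:
```python
from h import *
arc(H,-np.arange(.1,.85,.1),114)
```

```text
at [ 648.5 -234.8  117. ] r 160.6 a -1.735 open 13.40421143825443 F [ 0.3  1.  -0.2] dz 0.12
-0.1 x -0.08 y -0.64 [ 632.9 -230.8]
-0.2 x -0.04 y -0.64 [ 617.7 -225.8]
-0.30000000000000004 x 0.03 y -0.64 [ 603.1 -219.4]
-0.4 x 0.09 y -0.63 [ 589.2 -211.5]
-0.5 x 0.15 y -0.62 [ 576.1 -202.3]
-0.6 x 0.22 y -0.60 [ 564.  -191.8]
-0.7000000000000001 x 0.27 y -0.58 [ 553.  -180.2]
-0.8 x 0.33 y -0.55 [ 543.3 -167.5]
```

Request:
step_arm([
  {"x": -0.04, "y": -0.32, "z": 0, "rx": 0, "ry": 0, "rz": 0},
  {"x": -0.04, "y": -0.32, "z": 0, "rx": 0, "ry": 0, "rz": 0},
  {"x": -0.04, "y": -0.64, "z": 0, "rx": 0, "ry": 0, "rz": 0},
  {"x": 0.03, "y": -0.64, "z": 0, "rx": 0, "ry": 0, "rz": 0},
  {"x": 0.09, "y": -0.63, "z": 0, "rx": 0, "ry": 0, "rz": 0},
  {"x": 0.15, "y": -0.62, "z": 0, "rx": 0, "ry": 0, "rz": 0},
  {"x": 0.22, "y": -0.6, "z": 0, "rx": 0, "ry": 0, "rz": 0},
  {"x": 0, "y": 0, "z": 0, "rx": 0, "ry": 0, "rz": 0},
  {"x": 0, "y": 0, "z": 0, "rx": 0, "ry": 0, "rz": 0},
  {"x": 0, "y": 0, "z": 0, "rx": 0, "ry": 0, "rz": 0},
])

```text
t: 59.18
eef_pos: [563.1, -192.4, 116.9]
tcp_rot: [-3.14, 0.001, 1.2]
ft_force: [-4.5, -3.9, -2.3]
opening: 0.141
grip_force: 30.0
```

Run:
```python
from h import *
arc(H,-np.arange(.04,.25,.04),114)
```

```text
at [ 563.1 -192.4  116.9] r 161.1 a -2.336 open 13.390698437410418 F [-4.5 -3.9 -2.3] dz 0.11
-0.04 x 0.14 y -0.22 [ 559.3 -187.1]
-0.08 x 0.11 y -0.23 [ 555.  -182.4]
-0.12 x 0.12 y -0.23 [ 550.8 -177.6]
-0.16 x 0.13 y -0.22 [ 546.9 -172.5]
-0.2 x 0.14 y -0.21 [ 543.1 -167.3]
-0.24000000000000002 x 0.15 y -0.21 [ 539.6 -162. ]
```

Request:
step_arm([
  {"x": 0.11, "y": -0.23, "z": 0, "rx": 0, "ry": 0, "rz": 0},
  {"x": 0.11, "y": -0.23, "z": 0, "rx": 0, "ry": 0, "rz": 0},
  {"x": 0.12, "y": -0.23, "z": 0, "rx": 0, "ry": 0, "rz": 0},
  {"x": 0.03, "y": -0.06, "z": 0, "rx": 0, "ry": 0, "rz": 0},
  {"x": 0, "y": 0, "z": 0, "rx": 0, "ry": 0, "rz": 0},
  {"x": 0, "y": 0, "z": 0, "rx": 0, "ry": 0, "rz": 0},
  {"x": 0, "y": 0, "z": 0, "rx": 0, "ry": 0, "rz": 0},
  {"x": 0, "y": 0, "z": 0, "rx": 0, "ry": 0, "rz": 0},
  {"x": 0, "y": 0, "z": 0, "rx": 0, "ry": 0, "rz": 0},
  {"x": 0, "y": 0, "z": 0, "rx": 0, "ry": 0, "rz": 0},
])

```text
t: 60.02
eef_pos: [549.6, -176.8, 116.9]
tcp_rot: [-3.14, 0.0, 1.2]
ft_force: [-3.7, -2.6, -4.4]
opening: 0.14
grip_force: 30.0
```

Request:
step_arm([
  {"x": 0.04, "y": -0.07, "z": 0, "rx": 0, "ry": 0, "rz": 0},
  {"x": 0.04, "y": -0.07, "z": 0, "rx": 0, "ry": 0, "rz": 0},
  {"x": 0, "y": 0, "z": 0, "rx": 0, "ry": 0, "rz": 0},
  {"x": 0, "y": 0, "z": 0, "rx": 0, "ry": 0, "rz": 0},
  {"x": 0, "y": 0, "z": 0, "rx": 0, "ry": 0, "rz": 0},
  {"x": 0, "y": 0, "z": 0, "rx": 0, "ry": 0, "rz": 0},
  {"x": 0, "y": 0, "z": 0, "rx": 0, "ry": 0, "rz": 0},
  {"x": 0, "y": 0, "z": 0, "rx": 0, "ry": 0, "rz": 0},
  {"x": 0, "y": 0, "z": 0, "rx": 0, "ry": 0, "rz": 0},
  {"x": 0, "y": 0, "z": 0, "rx": 0, "ry": 0, "rz": 0},
])

```text
t: 60.85
eef_pos: [547.2, -173.5, 116.9]
tcp_rot: [-3.141, 0.0, 1.2]
ft_force: [-3.3, -3.5, -8.2]
opening: 0.139
grip_force: 30.0
```

Run:
```python
from h import *
arc(H,-np.arange(.02,.1,.02),114)
```

```text
at [ 547.2 -173.5  116.9] r 160.3 a -2.49 open 13.15953095486437 F [-3.3 -3.5 -8.2] dz 0.12
-0.02 x 0.08 y -0.10 [ 545.6 -170.8]
-0.04 x 0.07 y -0.11 [ 543.7 -168.2]
-0.06 x 0.07 y -0.11 [ 541.9 -165.5]
-0.08 x 0.07 y -0.10 [ 540.1 -162.9]
```

Request:
step_arm([
  {"x": 0.05, "y": -0.09, "z": 0, "rx": 0, "ry": 0, "rz": 0},
  {"x": 0, "y": 0, "z": 0, "rx": 0, "ry": 0, "rz": 0},
  {"x": 0, "y": 0, "z": 0, "rx": 0, "ry": 0, "rz": 0},
  {"x": 0, "y": 0, "z": 0, "rx": 0, "ry": 0, "rz": 0},
  {"x": 0, "y": 0, "z": 0, "rx": 0, "ry": 0, "rz": 0},
  {"x": 0, "y": 0, "z": 0, "rx": 0, "ry": 0, "rz": 0},
  {"x": 0, "y": 0, "z": 0, "rx": 0, "ry": 0, "rz": 0},
  {"x": 0, "y": 0, "z": 0, "rx": 0, "ry": 0, "rz": 0},
  {"x": 0, "y": 0, "z": 0, "rx": 0, "ry": 0, "rz": 0},
  {"x": 0, "y": 0, "z": 0, "rx": 0, "ry": 0, "rz": 0},
])

```text
t: 61.68
eef_pos: [546.6, -172.6, 116.9]
tcp_rot: [3.139, 0.001, 1.2]
ft_force: [1.6, -10.0, -12.4]
opening: 0.137
grip_force: 30.0
```

Request:
step_arm([
  {"x": 0.05, "y": -0.09, "z": 0, "rx": 0, "ry": 0, "rz": 0},
  {"x": 0, "y": 0, "z": 0, "rx": 0, "ry": 0, "rz": 0},
  {"x": 0, "y": 0, "z": 0, "rx": 0, "ry": 0, "rz": 0},
  {"x": 0, "y": 0, "z": 0, "rx": 0, "ry": 0, "rz": 0},
  {"x": 0, "y": 0, "z": 0, "rx": 0, "ry": 0, "rz": 0},
  {"x": 0, "y": 0, "z": 0, "rx": 0, "ry": 0, "rz": 0},
  {"x": 0, "y": 0, "z": 0, "rx": 0, "ry": 0, "rz": 0},
  {"x": 0, "y": 0, "z": 0, "rx": 0, "ry": 0, "rz": 0},
  {"x": 0, "y": 0, "z": 0, "rx": 0, "ry": 0, "rz": 0},
  {"x": 0, "y": 0, "z": 0, "rx": 0, "ry": 0, "rz": 0},
])

```text
t: 62.52
eef_pos: [546.7, -172.2, 117.1]
tcp_rot: [3.134, 0.002, 1.2]
ft_force: [8.0, -17.7, -18.8]
opening: 0.139
grip_force: 30.0
```

Request:
step_arm([
  {"x": -0.05, "y": 0.09, "z": 0, "rx": 0, "ry": 0, "rz": 0},
  {"x": 0, "y": 0, "z": 0, "rx": 0, "ry": 0, "rz": 0},
  {"x": 0, "y": 0, "z": 0, "rx": 0, "ry": 0, "rz": 0},
  {"x": 0, "y": 0, "z": 0, "rx": 0, "ry": 0, "rz": 0},
  {"x": 0, "y": 0, "z": 0, "rx": 0, "ry": 0, "rz": 0},
  {"x": 0, "y": 0, "z": 0, "rx": 0, "ry": 0, "rz": 0},
  {"x": 0, "y": 0, "z": 0, "rx": 0, "ry": 0, "rz": 0},
  {"x": 0, "y": 0, "z": -0.8, "rx": 0, "ry": 0, "rz": 0},
  {"x": 0, "y": 0, "z": -1, "rx": 0, "ry": 0, "rz": 0},
  {"x": 0, "y": 0, "z": -1, "rx": 0, "ry": 0, "rz": 0},
], jaw=0.3)

```text
t: 63.35
eef_pos: [545.4, -171.3, 187.6]
tcp_rot: [-3.14, -0.0, 1.2]
ft_force: [0.2, -0.6, 0.5]
opening: 0.352
grip_force: 0.0
```

Request:
step_arm([
  {"x": -1, "y": 0, "z": -0.8, "rx": 0, "ry": 0, "rz": 0},
  {"x": -1, "y": 0, "z": -0.8, "rx": 0, "ry": 0, "rz": 0},
  {"x": -1, "y": 0, "z": -0.8, "rx": 0, "ry": 0, "rz": 0},
  {"x": -1, "y": 0, "z": -0.8, "rx": 0, "ry": 0, "rz": 0},
  {"x": -1, "y": 0, "z": 0, "rx": 0, "ry": 0, "rz": 0},
  {"x": 0, "y": 0, "z": 0, "rx": 0, "ry": 0, "rz": 0},
  {"x": 0, "y": 0, "z": 0, "rx": 0, "ry": 0, "rz": 0},
  {"x": 0, "y": 0, "z": 0, "rx": 0, "ry": 0, "rz": 0},
  {"x": 0, "y": 0, "z": 0, "rx": 0, "ry": 0, "rz": 0},
  {"x": 0, "y": 0, "z": 0, "rx": 0, "ry": 0, "rz": 0},
])

```text
t: 64.18
eef_pos: [500.7, -287.0, 266.8]
tcp_rot: [-3.141, -0.0, 1.201]
ft_force: [-0.5, 0.8, 0.4]
opening: 0.348
grip_force: 0.0
```

Run:
```python
from h import *
to(546,-172,115,1.2)
for n,f in [('wrist','w8'),('top','t5')]:
    c=save(n,f);P=cloud(c);Z=P[...,2]
    m=(Z>120)&(Z<140)&(np.hypot(P[...,0]-560,P[...,1]+83)<220)
    k,l,st,ce=cv2.connectedComponentsWithStats(m.astype(np.uint8))
    for i in range(1,k):
        if st[i][4]>8: print(f,st[i],P[l==i].mean(0).round(1))
```

```text
t 64.2 at [ 500.7 -287.   266.8] rot [-3.141 -0.     1.201] j [-0.64  0.37  1.61  0.    1.16 -0.27] shift(final yaw) [4.95 0.02 6.07] shift(now) [4.95 0.03 6.07] rz 0.01 dist 7.8
w8 [263   0 118  38 563] [ 559.7 -138.   130.3]
w8 [155  11  22  20 291] [424.1 -79.6 132. ]
w8 [315  62  15  18 195] [ 545.9 -175.3  134. ]
t5 [374 197   5   4  16] [ 547.4 -174.7  133.3]
t5 [319 201   5   5  16] [535.7   1.4 133.5]
t5 [344 236   5   4  16] [423.8 -77.6 132.1]
```

View pics/w8.png

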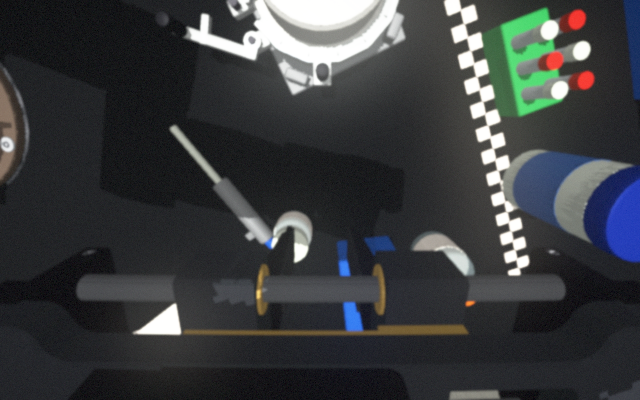

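The wrist picture shows the ring closed around the lid. The latch lever runs from its pivot at about (252,40) to its knob at (166,20).

Run:
```python
from h import *
c=load('w8')
pv=onplane(c,np.array(252),np.array(40),98);print('pivot',pv)
K=np.array([424,-79.0]); d=K-pv[:2]; print(np.hypot(*d),np.arctan2(d[1],d[0]), 'pivot in can', np.array([[np.cos(.075),np.sin(.075)],[-np.sin(.075),np.cos(.075)]])@(pv[:2]-[581,-83.3]))
im=c['image'][0:110,130:330][:,:,::-1]
cv2.imwrite('pics/crop8.png',cv2.convertScaleAbs(cv2.resize(im,None,fx=4,fy=4,interpolation=cv2.INTER_CUBIC),alpha=1.2))
to(424,-79,215,1.2)
```

```text
pivot [ 489.5188203  -115.41746188   98.        ]
74.95963809660424 2.634282870893461 pivot in can [-93.63056148 -25.17251584]
t 64.3 at [ 500.7 -287.3  266.9] rot [-3.141 -0.     1.201] j [-0.64  0.37  1.61  0.    1.16 -0.27] shift(final yaw) [ 6.65 -5.88  2.08] shift(now) [ 6.66 -5.87  2.08] rz 0.01 dist 9.1
```

View pics/crop8.png

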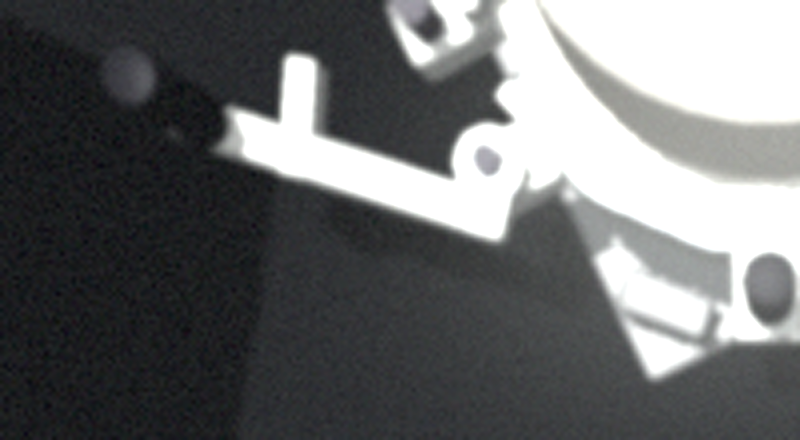

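Request:
step_arm([
  {"x": 0.74, "y": -0.65, "z": 0, "rx": 0, "ry": 0, "rz": 0},
  {"x": 0.74, "y": -0.65, "z": 0, "rx": 0, "ry": 0, "rz": 0},
  {"x": 0.74, "y": -0.65, "z": 0, "rx": 0, "ry": 0, "rz": 0},
  {"x": 0.74, "y": -0.65, "z": 0, "rx": 0, "ry": 0, "rz": 0},
  {"x": 0.74, "y": -0.65, "z": 0, "rx": 0, "ry": 0, "rz": 0},
  {"x": 0.74, "y": -0.65, "z": 0, "rx": 0, "ry": 0, "rz": 0},
  {"x": 0.74, "y": -0.65, "z": 0, "rx": 0, "ry": 0, "rz": 0},
  {"x": 0.74, "y": -0.65, "z": 0, "rx": 0, "ry": 0, "rz": 0},
  {"x": 0.74, "y": -0.65, "z": 0, "rx": 0, "ry": 0, "rz": 0},
  {"x": 0, "y": 0, "z": 0, "rx": 0, "ry": 0, "rz": -0.9},
], jaw=0)

```text
t: 65.12
eef_pos: [422.9, -76.6, 267.3]
tcp_rot: [-3.141, -0.001, 1.29]
ft_force: [0.4, -0.2, 0.7]
opening: 0.497
grip_force: 0.0
```

Request:
step_arm([
  {"x": 0, "y": 0, "z": 0.5, "rx": 0, "ry": 0, "rz": -0.9},
  {"x": 0, "y": 0, "z": 0.5, "rx": 0, "ry": 0, "rz": -0.9},
  {"x": 0, "y": 0, "z": 0.5, "rx": 0, "ry": 0, "rz": -0.9},
  {"x": 0, "y": 0, "z": 0.5, "rx": 0, "ry": 0, "rz": -0.85},
  {"x": 0, "y": 0, "z": 0, "rx": 0, "ry": 0, "rz": 0},
  {"x": 0, "y": 0, "z": 0, "rx": 0, "ry": 0, "rz": 0},
  {"x": 0, "y": 0, "z": 0, "rx": 0, "ry": 0, "rz": 0},
  {"x": 0, "y": 0, "z": 0, "rx": 0, "ry": 0, "rz": 0},
  {"x": 0, "y": 0, "z": 0, "rx": 0, "ry": 0, "rz": 0},
  {"x": 0, "y": 0, "z": 0, "rx": 0, "ry": 0, "rz": 0},
])

```text
t: 65.95
eef_pos: [424.6, -79.8, 217.5]
tcp_rot: [3.141, 0.0, 1.644]
ft_force: [0.2, -0.2, -0.4]
opening: 0.503
grip_force: 0.0
```

Run:
```python
from h import *
to(424,-79,117,1.645)
```

```text
t 66.0 at [424.6 -79.8 217.5] rot [3.141 0.    1.644] j [-0.34  0.21  2.    0.    0.93 -0.41] shift(final yaw) [ 0.03 -0.02  4.02] shift(now) [ 0.03 -0.02  4.02] rz -0.01 dist 4.0
```

Request:
step_arm([
  {"x": 0.03, "y": -0.02, "z": 0.8, "rx": 0, "ry": 0, "rz": 0},
  {"x": 0, "y": 0, "z": 0.9, "rx": 0, "ry": 0, "rz": 0},
  {"x": 0, "y": 0, "z": 0.9, "rx": 0, "ry": 0, "rz": 0},
  {"x": 0, "y": 0, "z": 0.9, "rx": 0, "ry": 0, "rz": 0},
  {"x": 0, "y": 0, "z": 0.5, "rx": 0, "ry": 0, "rz": 0},
  {"x": 0, "y": 0, "z": 0, "rx": 0, "ry": 0, "rz": 0},
  {"x": 0, "y": 0, "z": 0, "rx": 0, "ry": 0, "rz": 0},
  {"x": 0, "y": 0, "z": 0, "rx": 0, "ry": 0, "rz": 0},
  {"x": 0, "y": 0, "z": 0, "rx": 0, "ry": 0, "rz": 0},
  {"x": 0, "y": 0, "z": 0, "rx": 0, "ry": 0, "rz": 0},
])

```text
t: 66.78
eef_pos: [424.3, -79.2, 118.0]
tcp_rot: [3.14, 0.001, 1.645]
ft_force: [-0.7, -0.1, 0.3]
opening: 0.5
grip_force: 0.0
```

Request:
step_arm([
  {"x": 0, "y": 0, "z": 0, "rx": 0, "ry": 0, "rz": 0},
  {"x": 0, "y": 0, "z": 0, "rx": 0, "ry": 0, "rz": 0},
  {"x": 0, "y": 0, "z": 0, "rx": 0, "ry": 0, "rz": 0},
  {"x": 0, "y": 0, "z": 0, "rx": 0, "ry": 0, "rz": 0},
  {"x": 0, "y": 0, "z": 0, "rx": 0, "ry": 0, "rz": 0},
  {"x": 0, "y": 0, "z": 0, "rx": 0, "ry": 0, "rz": 0},
  {"x": 0, "y": 0, "z": 0, "rx": 0, "ry": 0, "rz": 0},
  {"x": 0, "y": 0, "z": 0, "rx": 0, "ry": 0, "rz": 0},
  {"x": 0, "y": 0, "z": 0, "rx": 0, "ry": 0, "rz": 0},
  {"x": 0, "y": 0, "z": 0, "rx": 0, "ry": 0, "rz": 0},
], jaw=1)

```text
t: 67.62
eef_pos: [423.7, -79.0, 117.1]
tcp_rot: [-3.141, -0.0, 1.645]
ft_force: [-2.7, -0.5, 2.2]
opening: 0.137
grip_force: 30.0
```

```bash
sed -i 's/def arc(C,a_list,z):/def arc(C,a_list,z,R=160):/; s/n=C+160\*/n=C+R*/' h.py
python3 - <<'E'
from h import *
arc(np.array([489.5,-115.4]),-np.arange(.1,1.2,.1),117,76)
E
```

```text
at [423.7 -79.  117.1] r 75.2 a 2.636 open 12.975436823391776 F [-2.7 -0.5  2.2] dz 0.0
-0.1 x 0.26 y 0.15 [427.  -72.2]
-0.2 x 0.23 y 0.20 [431.6 -66.1]
-0.30000000000000004 x 0.21 y 0.22 [436.8 -60.6]
-0.4 x 0.18 y 0.24 [442.6 -55.6]
-0.5 x 0.16 y 0.26 [448.8 -51.2]
-0.6 x 0.13 y 0.27 [455.4 -47.5]
-0.7000000000000001 x 0.10 y 0.29 [462.3 -44.4]
-0.8 x 0.07 y 0.30 [469.5 -42.1]
-0.9 x 0.04 y 0.30 [477.  -40.4]
-1.0 x 0.01 y 0.30 [484.5 -39.6]
-1.1 x -0.02 y 0.30 [492.1 -39.4]
```

Request:
step_arm([
  {"x": 0.24, "y": 0.17, "z": 0, "rx": 0, "ry": 0, "rz": 0},
  {"x": 0.23, "y": 0.2, "z": 0, "rx": 0, "ry": 0, "rz": 0},
  {"x": 0.21, "y": 0.22, "z": 0, "rx": 0, "ry": 0, "rz": 0},
  {"x": 0.18, "y": 0.24, "z": 0, "rx": 0, "ry": 0, "rz": 0},
  {"x": 0.16, "y": 0.26, "z": 0, "rx": 0, "ry": 0, "rz": 0},
  {"x": 0.13, "y": 0.27, "z": 0, "rx": 0, "ry": 0, "rz": 0},
  {"x": 0, "y": 0, "z": 0, "rx": 0, "ry": 0, "rz": 0},
  {"x": 0, "y": 0, "z": 0, "rx": 0, "ry": 0, "rz": 0},
  {"x": 0, "y": 0, "z": 0, "rx": 0, "ry": 0, "rz": 0},
  {"x": 0, "y": 0, "z": 0, "rx": 0, "ry": 0, "rz": 0},
])

```text
t: 68.45
eef_pos: [456.0, -48.1, 117.1]
tcp_rot: [3.141, 0.0, 1.645]
ft_force: [1.4, 0.7, -3.6]
opening: 0.14
grip_force: 30.0
```

Run:
```python
from h import *
arc(np.array([489.5,-115.4]),-np.arange(.05,.6,.05),117,76)
```

```text
at [456.  -48.1 117.1] r 75.2 a 2.033 open 13.27011795559731 F [ 1.4  0.7 -3.6] dz 0.0
-0.05 x 0.08 y 0.13 [459.1 -45.8]
-0.1 x 0.05 y 0.14 [462.6 -44.3]
-0.15000000000000002 x 0.04 y 0.15 [466.2 -43.1]
-0.2 x 0.03 y 0.15 [469.8 -42. ]
-0.25 x 0.02 y 0.15 [473.5 -41.1]
-0.3 x 0.02 y 0.15 [477.2 -40.4]
-0.35000000000000003 x 0.01 y 0.15 [481.  -39.9]
-0.4 x 0.00 y 0.15 [484.8 -39.5]
-0.45 x -0.01 y 0.15 [488.6 -39.4]
-0.5 x -0.01 y 0.15 [492.4 -39.5]
-0.55 x -0.02 y 0.15 [496.2 -39.7]
```

Request:
step_arm([
  {"x": 0.06, "y": 0.14, "z": 0, "rx": 0, "ry": 0, "rz": 0},
  {"x": 0.05, "y": 0.14, "z": 0, "rx": 0, "ry": 0, "rz": 0},
  {"x": 0.04, "y": 0.15, "z": 0, "rx": 0, "ry": 0, "rz": 0},
  {"x": 0.03, "y": 0.15, "z": 0, "rx": 0, "ry": 0, "rz": 0},
  {"x": 0, "y": 0, "z": 0, "rx": 0, "ry": 0, "rz": 0},
  {"x": 0, "y": 0, "z": 0, "rx": 0, "ry": 0, "rz": 0},
  {"x": 0, "y": 0, "z": 0, "rx": 0, "ry": 0, "rz": 0},
  {"x": 0, "y": 0, "z": 0, "rx": 0, "ry": 0, "rz": 0},
  {"x": 0, "y": 0, "z": 0, "rx": 0, "ry": 0, "rz": 0},
  {"x": 0, "y": 0, "z": 0, "rx": 0, "ry": 0, "rz": 0},
])

```text
t: 69.28
eef_pos: [469.6, -41.8, 117.0]
tcp_rot: [-3.141, -0.001, 1.645]
ft_force: [-4.9, 3.1, -0.3]
opening: 0.141
grip_force: 30.0
```

Request:
step_arm([
  {"x": 0.02, "y": 0.15, "z": 0, "rx": 0, "ry": 0, "rz": 0},
  {"x": 0, "y": 0, "z": 0, "rx": 0, "ry": 0, "rz": 0},
  {"x": 0.02, "y": 0.15, "z": 0, "rx": 0, "ry": 0, "rz": 0},
  {"x": 0, "y": 0, "z": 0, "rx": 0, "ry": 0, "rz": 0},
  {"x": 0, "y": 0, "z": 0, "rx": 0, "ry": 0, "rz": 0},
  {"x": 0, "y": 0, "z": 0, "rx": 0, "ry": 0, "rz": 0},
  {"x": 0, "y": 0, "z": 0, "rx": 0, "ry": 0, "rz": 0},
  {"x": 0, "y": 0, "z": 0, "rx": 0, "ry": 0, "rz": 0},
  {"x": 0, "y": 0, "z": 0, "rx": 0, "ry": 0, "rz": 0},
  {"x": 0, "y": 0, "z": 0, "rx": 0, "ry": 0, "rz": 0},
])

```text
t: 70.12
eef_pos: [470.9, -39.1, 116.7]
tcp_rot: [-3.127, -0.004, 1.645]
ft_force: [-32.8, 4.9, 22.5]
opening: 0.14
grip_force: 30.0
```

Run:
```python
from h import *
a=save('side','s4');b=save('top','t6');c=save('wrist','w9')
ca=cv2.resize(a['image'][165:275,285:425],(760,597)); 
p=proj(a,np.array([[480,-40,100.],[489.5,-115.4,98],[487,-66,94]]));print(p)
u,v=p.mean(0).astype(int); im=a['image'][v-40:v+40,u-50:u+50][:,:,::-1]
cv2.imwrite('pics/crop9.png',cv2.convertScaleAbs(cv2.resize(im,(740,592),interpolation=cv2.INTER_CUBIC),alpha=1.3))
```

```text
[[307.19307436 213.15664301]
 [325.93337799 227.9964289 ]
 [314.64598164 218.98914321]]
```

View pics/crop9.png

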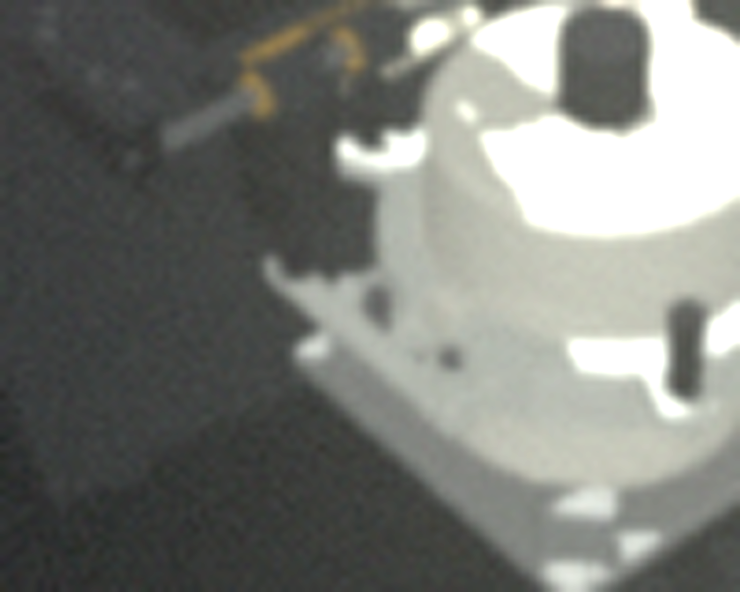

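The crop shows the lever lying across the ring ends, with the left pin at (378,300) and the pivot at (450,357). I can't confirm it is fully home, so I push a little more, then release and measure.

Request:
step_arm([
  {"x": -0.05, "y": 0.03, "z": 0, "rx": 0, "ry": 0, "rz": 0},
  {"x": 0, "y": 0, "z": 0, "rx": 0, "ry": 0, "rz": 0},
  {"x": -0.05, "y": 0, "z": 0, "rx": 0, "ry": 0, "rz": 0},
  {"x": 0, "y": 0, "z": 0, "rx": 0, "ry": 0, "rz": 0},
  {"x": 0, "y": 0, "z": 0, "rx": 0, "ry": 0, "rz": 0},
  {"x": 0, "y": 0, "z": 0, "rx": 0, "ry": 0, "rz": 0},
  {"x": 0, "y": 0, "z": 0, "rx": 0, "ry": 0, "rz": 0},
  {"x": 0, "y": 0, "z": 0, "rx": 0, "ry": 0, "rz": 0},
  {"x": 0, "y": 0, "z": 0, "rx": 0, "ry": 0, "rz": 0},
  {"x": 0, "y": 0, "z": 0, "rx": 0, "ry": 0, "rz": 0},
])

```text
t: 71.1
eef_pos: [470.7, -41.3, 116.6]
tcp_rot: [-3.125, -0.005, 1.646]
ft_force: [-37.8, 7.0, 27.4]
opening: 0.138
grip_force: 30.0
```

Run:
```python
from h import *
c=load('w8');P=cloud(c);Z=P[...,2]
pv=np.array([489.5,-115.4]);K=np.array([424,-79.])
d=(K-pv)/np.hypot(*(K-pv)); n=np.array([-d[1],d[0]])
q=P[(Z>84)&(Z<100)]; s=(q[:,:2]-pv)@d; t=(q[:,:2]-pv)@n
m=(s>-15)&(s<85)&(abs(t)<45)
for a in range(-10,85,5):
    k=m&(s>=a)&(s<a+5); 
    if k.sum(): print(a,k.sum(),t[k].min().round(1),np.median(t[k]).round(1),t[k].max().round(1))
arc(pv,[-.01],117,76)
```

```text
-10 180 -41.2 -16.7 10.1
-5 219 -42.2 -2.4 17.7
0 126 -41.6 4.5 17.2
5 124 -39.7 3.6 17.0
10 68 -38.1 9.4 16.5
15 82 -37.2 7.7 15.4
20 107 -35.4 3.7 14.6
25 71 -34.6 6.5 13.8
30 57 1.2 7.5 13.0
35 56 0.3 6.9 12.0
40 53 0.4 5.9 11.0
45 131 -19.2 -4.8 10.4
50 136 -19.8 -4.4 9.0
55 81 -18.3 0.6 8.5
60 52 -3.9 2.3 7.9
65 57 -4.5 1.6 7.5
70 51 -5.9 1.9 6.1
75 5 4.8 5.3 6.0
at [470.7 -41.3 116.6] r 76.5 a 1.819 open 13.073973048499635 F [-37.8   7.   27.4] dz -0.01
-0.01 x -0.01 y 0.03 [471.5 -41.6]
```

Request:
step_arm([
  {"x": 0.05, "y": -0.15, "z": 0, "rx": 0, "ry": 0, "rz": 0},
  {"x": 0, "y": -0.13, "z": 0, "rx": 0, "ry": 0, "rz": 0},
  {"x": 0, "y": 0, "z": 0, "rx": 0, "ry": 0, "rz": 0},
  {"x": 0, "y": 0, "z": 0, "rx": 0, "ry": 0, "rz": 0},
  {"x": 0, "y": 0, "z": 0, "rx": 0, "ry": 0, "rz": 0},
  {"x": 0, "y": 0, "z": 0, "rx": 0, "ry": 0, "rz": 0},
  {"x": 0, "y": 0, "z": 0, "rx": 0, "ry": 0, "rz": 0},
  {"x": 0, "y": 0, "z": 0, "rx": 0, "ry": 0, "rz": 0},
  {"x": 0, "y": 0, "z": 0, "rx": 0, "ry": 0, "rz": 0},
  {"x": 0, "y": 0, "z": 0, "rx": 0, "ry": 0, "rz": 0},
])

```text
t: 71.93
eef_pos: [469.7, -41.7, 117.0]
tcp_rot: [-3.138, -0.001, 1.645]
ft_force: [-9.6, 3.2, 4.7]
opening: 0.136
grip_force: 30.0
```

Request:
step_arm([
  {"x": 0, "y": 0, "z": 0, "rx": 0, "ry": 0, "rz": 0},
  {"x": 0, "y": 0, "z": 0, "rx": 0, "ry": 0, "rz": 0},
  {"x": 0, "y": 0, "z": 0, "rx": 0, "ry": 0, "rz": 0},
  {"x": 0, "y": 0, "z": 0, "rx": 0, "ry": 0, "rz": 0},
  {"x": 0, "y": 0, "z": 0, "rx": 0, "ry": 0, "rz": 0},
  {"x": 0, "y": 0, "z": -0.4, "rx": 0, "ry": 0, "rz": 0},
  {"x": 0, "y": 0, "z": -0.8, "rx": 0, "ry": 0, "rz": 0},
  {"x": 0, "y": 0, "z": -1, "rx": 0, "ry": 0, "rz": 0},
  {"x": 0, "y": 0, "z": -1, "rx": 0, "ry": 0, "rz": 0},
  {"x": 0, "y": 0, "z": -1, "rx": 0, "ry": 0, "rz": 0},
], jaw=0.54)

```text
t: 72.77
eef_pos: [471.1, -42.5, 223.4]
tcp_rot: [3.141, 0.0, 1.645]
ft_force: [0.8, 0.3, 0.2]
opening: 0.231
grip_force: 0.0
```

Request:
step_arm([
  {"x": -1, "y": 0, "z": -0.5, "rx": 0, "ry": 0, "rz": 0},
  {"x": -1, "y": 0, "z": -0.5, "rx": 0, "ry": 0, "rz": 0},
  {"x": -1, "y": 0, "z": -0.5, "rx": 0, "ry": 0, "rz": 0},
  {"x": -1, "y": 0, "z": 0, "rx": 0, "ry": 0, "rz": 0},
  {"x": -1, "y": 0, "z": 0, "rx": 0, "ry": 0, "rz": 0},
  {"x": 0, "y": 0, "z": 0, "rx": 0, "ry": 0, "rz": 0},
  {"x": 0, "y": 0, "z": 0, "rx": 0, "ry": 0, "rz": 0},
  {"x": 0, "y": 0, "z": 0, "rx": 0, "ry": 0, "rz": 0},
  {"x": 0, "y": 0, "z": 0, "rx": 0, "ry": 0, "rz": 0},
  {"x": 0, "y": 0, "z": 0, "rx": 0, "ry": 0, "rz": 0},
])

```text
t: 73.6
eef_pos: [480.3, -166.3, 259.6]
tcp_rot: [3.142, -0.0, 1.646]
ft_force: [0.5, 1.0, -0.7]
opening: 0.23
grip_force: 0.0
```

Run:
```python
from h import *
to(471,-41,117,1.645)
for n,f in [('wrist','wa'),('top','t7')]:
    c=save(n,f);P=cloud(c);Z=P[...,2]
    m=(Z>120)&(Z<140)&(np.hypot(P[...,0]-560,P[...,1]+83)<220)
    k,l,st,ce=cv2.connectedComponentsWithStats(m.astype(np.uint8))
    for i in range(1,k):
        if st[i][4]>8: print(f,st[i],P[l==i].mean(0).round(1))
c=load('wa');p=proj(c,np.array([[480,-80,98.]]))[0].astype(int);print(p)
u=max(p[0]-70,0);v=max(p[1]-55,0)
im=c['image'][v:v+110,u:u+145][:,:,::-1]
cv2.imwrite('pics/crop10.png',cv2.convertScaleAbs(cv2.resize(im,None,fx=5.4,fy=5.4,interpolation=cv2.INTER_CUBIC),alpha=1.2))
```

```text
t 73.6 at [ 480.3 -166.3  259.6] rot [ 3.142 -0.     1.646] j [-0.46  0.28  1.78  0.    1.09 -0.54] shift(final yaw) [ 5.03 -0.    5.71] shift(now) [5.03 0.   5.71] rz 0.01 dist 7.6
wa [381  12  19  21 271] [ 5.325e+02 -5.000e-01  1.328e+02]
wa [312  60  15  18 206] [470.3 -46.  134.1]
wa [381  62   9  10  10] [531.9 -39.4 136.1]
wa [360  73  21  92 202] [520.1 -86.  130.3]
wa [374 197  16  16 174] [ 547.3 -175.5  132.7]
t7 [320 201   4   5  15] [ 5.351e+02 -5.000e-01  1.331e+02]
t7 [334 221   4   4  12] [471.6 -45.7 133.5]
[325 107]
```

View pics/crop10.png

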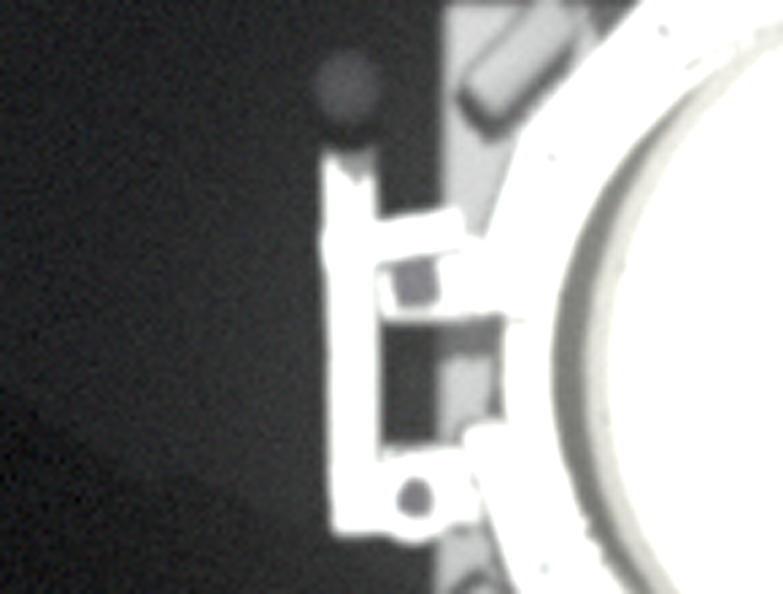

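Run:
```python
from h import *
c=load('wa');P=cloud(c);Z=P[...,2]
a=.075;R=np.array([[np.cos(a),np.sin(a)],[-np.sin(a),np.cos(a)]])
q=(P[...,:2]-[581,-83.3])@R.T
m=(Z>82)&(Z<102)&(q[...,0]<-88)&(q[...,0]>-125)
L=[]
for y in range(-32,35,3):
    k=m&(q[...,1]>=y)&(q[...,1]<y+3)
    if k.sum()>3: x=q[...,0][k]; print(y,k.sum(),x.min().round(1),x.max().round(1),Z[k].mean().round(1)); L.append((y+1.5,x.min()))
L=np.array(L);print('left edge slope',np.polyfit(L[:,0],L[:,1],1))
# plate left edge
m=(Z>3)&(Z<16)&(abs(q[...,1])<82)&(q[...,0]<-70)
E=[(y,q[...,0][m&(abs(q[...,1]-y)<1.5)].min()) for y in range(-80,80,4) if (m&(abs(q[...,1]-y)<1.5)).sum()>2 and abs(y)>40]
E=np.array(E);print('plate edge',np.polyfit(E[:,0],E[:,1],1),len(E))
for n,uv in [('pivot',(415,497)),('pin',(415,282))]:
    w=onplane(c,np.array(325-70+uv[0]/5.4),np.array(107-55+uv[1]/5.4),98); print(n,R@(w[:2]-[581,-83.3]))
```

```text
-32 51 -111.3 -88.3 95.8
-29 59 -111.3 -88.3 95.7
-26 59 -111.2 -88.4 94.9
-23 50 -111.2 -88.5 94.1
-20 44 -111.2 -90.3 92.2
-17 29 -111.2 -101.0 94.0
-14 18 -111.2 -101.0 93.9
-11 27 -111.2 -102.2 94.0
-8 27 -111.2 -102.2 94.3
-5 27 -111.2 -102.2 94.2
-2 18 -111.2 -102.2 94.1
1 29 -112.3 -102.2 94.3
4 30 -112.3 -102.2 93.8
7 34 -112.3 -92.9 92.9
10 56 -112.3 -88.3 91.9
13 53 -112.2 -88.4 94.5
16 54 -112.2 -88.5 94.3
19 66 -112.2 -88.1 93.5
22 68 -112.2 -88.0 94.4
25 60 -112.2 -88.0 94.3
28 30 -112.2 -102.3 94.3
31 29 -112.1 -102.3 94.2
34 30 -112.1 -102.3 94.5
left edge slope [-2.04771730e-02 -1.11689285e+02]
plate edge [  -1.72908977 -402.49619677] 19
pivot [-93.26823044 -28.34784433]
pin [-93.73298224  14.70009879]
```

The close crop shows the claw behind the left pin at (415,282), and the lever lies flat against both ring ends. It stopped dead under a 38 N push. I'm handing the job in.

Run:
```python
from h import *
c=load('wa');P=cloud(c);Z=P[...,2]
m=(Z>143)&(Z<153)&(np.hypot(P[...,0]-581,P[...,1]+83)<70); print('lid top',m.sum(),Z[m].mean(),Z[m].std())
print(job_done())
```

```text
lid top 13275 148.12760738990647 1.0442728154030554
the job is handed in; nothing more can be done
None
```

The job is handed in: all three tubes are seated in the cups, the logger is down in its slot, the lid is level on the flange, and the clamp ring is closed with the latch hooked and closed to its stop. I did not re-measure the other bench things after the last move.

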